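# Start the rotor screw square and tighten it

### The arm

A 6-joint arm with a two-finger parallel gripper is mounted at the origin on a cart in front of the work surface, level with it; the furniture and walls round the work are solid. World frame = base frame: x ahead of the robot, y to its left, z up, the work surface at z = 0. Lengths are in m, angles in rad, forces in N, time in s.
With the tool pointing down it reaches from about 0.225 to 0.875 m from the base axis. Payload 3.4 kg.
Tool frame: the origin (TCP) lies at the very end of the fingers, on their centre line; the grasp point (between the pads) lies 19 mm behind it; z points along the fingers, y is the direction in which the jaws open and shut (so a half turn about z gives the same grasp; the last joint's range is limited). The gripper opens to 85 mm and grips with 20 to 120 N. Pads are 22 mm wide; open, the fingers measure 114 mm over their backs; the gripper's body (76 mm by 85 mm) begins 54 mm behind the grasp point. The pads swing forward as they close: fully open they stand 13 mm farther back than shut.
Start: joints at [1.068, 0.276, 1.505, -0, 1.361, -0.121], TCP at [0.214, 0.534, 0.194] pointing down, gripper open.
Joint ranges: [-2.89, 2.89], [-0.75, 2.08], [0.22, 2.7], [-1.18, 4.32], [0.11, 2.71], [-2.7, 2.7]. Speed limits (rad/s): [2.57, 2.57, 3.14, 3.14, 3.14, 3.14].

### API

Orientations are given as a unit quaternion [w, x, y, z].
In Python, from rig import manip, eyes gives the robot as it stands. The module is installed in compiled form; this text tells all that it offers.
- The arm moves only by the tool servo_tool, never from a script. Its argument "deltas" is one flat list of numbers, 6 for each row, row after row: the shift along the tool's x, y, z in cm, then the turn, a rotation vector about the tool's x, y, z in degrees. A call has 1 to 20 rows; each row shifts and turns the pose as measured when the row begins, along the tool's axes as they then stand; what a row does not reach is not made up. A row lasts 1/10 s, in which the tool goes at most 50 mm and 8.59 degrees, less where a joint would pass 70% of its speed; a pose out of reach is approached as far as the arm can. A call with a gripper value outside its range is refused whole. "jaw" is the finger opening in cm, from 0 to 8.54, set as the call begins (left out, the last holds). The fingers move at their own pace and stop on an object; "grip_force" is the grip in N (left out, the last holds). Time passes only in rows, so rows that do not move let the fingers close. It gives the time, the measured TCP pose, the force and the opening at its end, in the units of the state.
- manip.get_state(): the state, without advancing time (a new reading comes with each control period).
- eyes.get_image(name): name is "scene" or "top" or "wrist"; returns (picture, depth): 420x560x3 uint8, red, green, blue; 420x560 float32, m along the optical axis (not along the pixel's ray), 0 where there is no reading.
- eyes.get_calibration(name): a dict with "camera_matrix" (3x3 intrinsics, pixels), "distortion" ([k1, k2, p1, p2, k3] as OpenCV has them; the pictures are not rectified), "rvec" (rotation vector, rad) and "tvec" (3), from world to camera coordinates, as OpenCV has them. Camera axes: x right, y down, z forward; pixel columns grow to the right and rows downward; lengths in m; the calibration is good to about 2 mm. A picture is of the moment at which its call begins: read the wrist's pose just before it. get_calibration takes no time and is no camera call; for the wrist camera it gives the pose at the moment of the call.
- manip.sign_off(): hands the job in, once; it reports no verdict.
The state is a dict: "clock": time; "qpos": joint angles; "qd": joint speeds; "effort": joint torques, N m; "position": TCP position; "ee_rot": TCP orientation; "contact_force": force on the tool from outside, world axes, zero at the start; "moment": the same for the moment, N m; "width": finger opening in m.
Only numpy, scipy, OpenCV 4.12 (cv2) and the standard library are available. Lean on these libraries where they do the work, as an engineer would, in place of code of your own. Each camera call takes 0.05 s, during which the arm holds its last target.

### The job

The rotor of the open centrifuge is on its shaft, but its screw only leans loosely in the first thread. Take the T-handled rotor key from its holder, press its bit gently and fully home in the screw's recess so that the screw stands straight, then turn the screw clockwise until it stops firmly with its head down on the rotor hub; keep the screw straight once it has begun to bite, and do not force it or touch it with the fingers. Put the key back upright and fully home in its holder, let go, and leave everything else on the bench where it stands.

Things in the scene. Friction and masses are not known exactly. Their poses are not given: they have to be found in the camera images.
- centrifuge: small white bench centrifuge, bolted down, bowl open: housing 235 mm deep x 216 mm wide, rim 107 mm high, control panel sloping on its front (-x), open lid standing up 120 mm behind the rotor axis, 300 mm high. Origin on the bench under the rotor axis; x to the back, z up. The black rotor (149 mm across, rim 90 mm high) is locked and does not turn
- rotor_seat (a point): centre of the rotor's flat hub, 78 mm above the bench, on the rotor axis (z, upright). The underside of the screw's head lies on this plane when the screw is home; to begin with it is 1.7 to 2.9 mm above it
- rotor_screw: steel rotor screw, round head 34 mm across, 14 mm high. Origin at the centre of the head's underside, z its own axis (up), x and y square to the recess walls. In its first thread it leans 4.5 to 7 degrees about its origin (on the rotor's axis) and stays so (friction 0.05 N m) until straightened. Clockwise from above it sinks 1.2 mm per rad (drag under 0.1 N m) to a firm stop, 1.4 to 2.4 rad on
- screw_recess (a point): centre of the mouth of the square recess in the screw's head (13.5 mm wide, 13 mm deep), 14 mm up the screw's axis from its origin. With the key on the rotor's axis, a push of 10 to 20 N of its shoulder flat on the head straightens the screw; a key held 1 mm off that axis keeps it leaning. 0.15 to 0.3 N m felt at the stop is tight enough
- rotor_key: steel rotor key with a blue T-bar, 114 mm long, 130 to 200 g, upright in its holder. Origin at the tip of the bit, z up the shank, x along the T-bar. Square bit 12 mm wide (sides along x and y), 12 mm long, tip bevelled; barrel 24 mm across from 12 to 46 mm, lower edge bevelled, its flat lower face (21 mm) the shoulder that lies on the screw's head when the bit is home; shank 12 mm across
- key_tip (a point): tip of the key's bit, on its axis (the key's origin)
- key_handle (a point): middle of the key's T-bar, 106 mm above the tip; the bar is 80 mm long (key x), 14 mm thick (key y) and 16 mm high: grasp it here across the 14 mm
- key_holder: light grey holder block 62 x 62 x 56 mm on a 84 x 66 mm foot, screwed down. Origin on the bench under the bore, z up
- holder_bore (a point): centre of the mouth of the holder's bore, 56 mm above the bench: round, upright, 27 mm across, 46 mm deep, 3 mm bevel at the mouth. The key stands in it, tip on the bore's floor, at any yaw
- tube_rack: blue tube rack 48 x 125 x 55 mm standing back right with three capped blood tubes in it; origin under its centre
- diluent_bottle: white bottle with a blue cap, 62 mm across, 135 mm high, front left; origin under its centre
- sample_cup_3: clear cup with a red lid, 51 mm across, 56 mm high, front left; origin under its centre
- control_vial_1: small vial with a red cap, 24 mm across, 45 mm high, front left; origin under its centre
- control_vial_2: small vial with a green cap, 24 mm across, 45 mm high, front left; origin under its centre

How it is judged:
By the outcome, as a careful person would: the job done as asked, in the order asked, and still so for the second after the job is handed in, with the robot touching nothing.
It also fails if it takes over 72 s, if anything falls off the work surface, if the arm or the gripper's body presses on something with over 40 N, if the wrist force passes 120 N, or if a joint passes its speed limit or range.

## Working session

There is one attempt and no reset: what is moved stays moved. The work goes in short steps, Python scripts to look and compute and a tool call to move; the robot and the scene stay as the last step left them, time stands still between calls to the robot, and variables do not carry over. Pictures are saved under pics/ and viewed, and the job is handed in when it is done.

Besides the shell and the picture viewer there is one more tool, called as a command line: name --argument value ..., lists and objects as JSON in quotes. servo_tool: Moves the arm, as the interface text tells. Its arguments: {"type":"object","properties":{"deltas":{"type":"array","items":{"type":"number"}},"jaw":{"type":"number"},"grip_force":{"type":"number"}},"required":["deltas"]}

```bash
mkdir -p pics; cat > h.py <<'E'
import numpy as np, cv2
from rig import manip, eyes
def cal(n):
    c=eyes.get_calibration(n); K=np.array(c["camera_matrix"],float); D=np.array(c["distortion"],float)
    R=cv2.Rodrigues(np.array(c["rvec"],float))[0]; t=np.array(c["tvec"],float).reshape(3)
    return K,D,R,t
def ray(c,uv):
    K,D,R,t=c
    p=cv2.undistortPoints(np.array(uv,float).reshape(-1,1,2),K,D).reshape(-1,2)
    d=np.c_[p,np.ones(len(p))]@R
    return -R.T@t,d
def onplane(c,uv,z):
    o,d=ray(c,uv); s=(z-o[2])/d[:,2]; return o+s[:,None]*d
def proj(c,P):
    K,D,R,t=c
    return cv2.projectPoints(np.array(P,float).reshape(-1,1,3),cv2.Rodrigues(R)[0],t,K,D)[0].reshape(-1,2)
def cloud(c,depth):
    h,w=depth.shape
    v,u=np.mgrid[0:h,0:w]; uv=np.c_[u.ravel(),v.ravel()]
    o,d=ray(c,uv); return (o+d*depth.ravel()[:,None]).reshape(h,w,3)
def save(n,im): cv2.imwrite("pics/"+n+".png",cv2.cvtColor(im,cv2.COLOR_RGB2BGR))
E
python3 - <<'E'
from h import *
s=manip.get_state(); print({k:np.round(v,4) for k,v in s.items()})
for n in ("scene","top","wrist"):
    c=cal(n); im,d=eyes.get_image(n); save(n+"0",im); np.savez("pics/%s0.npz"%n,im=im,d=d,K=c[0],D=c[1],R=c[2],t=c[3])
    print(n,np.round(-c[2].T@c[3],3),np.round(c[2],3).tolist(),c[0][0,0])
E
```

```text
{'clock': np.float64(0.0), 'qpos': array([ 1.068 ,  0.2766,  1.5062, -0.    ,  1.3607, -0.121 ]), 'qd': array([ 0.0005,  0.0002, -0.0003, -0.0021, -0.0011, -0.0005]), 'effort': array([-3.40000e-03, -4.16789e+01, -2.45800e+01, -6.00000e-04,
        1.10000e-02,  0.00000e+00]), 'position': array([0.214, 0.533, 0.193]), 'ee_rot': array([-3.000e-04,  1.897e-01,  9.818e-01, -9.000e-04]), 'contact_force': array([-0.3007,  0.2982, -0.0734]), 'moment': array([0.0093, 0.0227, 0.0233]), 'width': np.float64(0.0853)}
scene [-0.51  -0.607  0.723] [[0.491, -0.871, 0.021], [-0.401, -0.247, -0.882], [0.773, 0.425, -0.471]] 511.74776689841275
top [ 0.368 -0.013  1.315] [[0.009, -1.0, 0.014], [-0.991, -0.011, -0.137], [0.137, -0.013, -0.99]] 435.7685910586052
wrist [0.139 0.564 0.373] [[0.372, 0.928, -0.001], [0.882, -0.353, 0.313], [0.29, -0.118, -0.95]] 369.0941838844564
```

View pics/scene0.png

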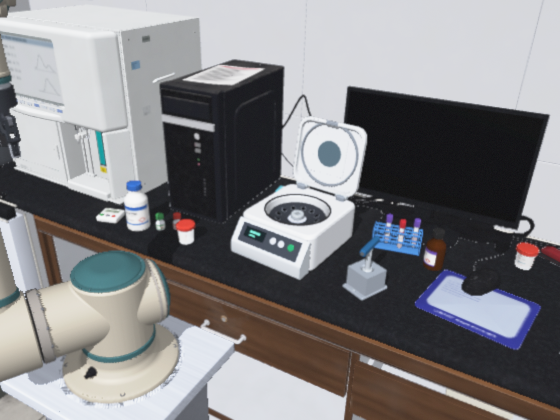

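View pics/top0.png

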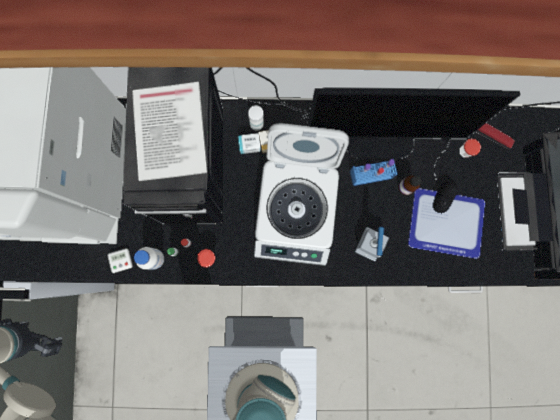

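View pics/wrist0.png

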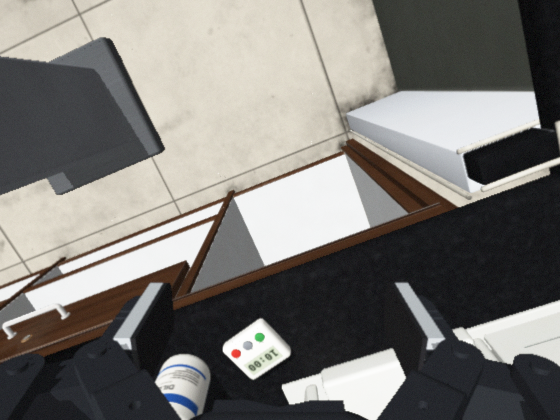

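The scene view shows the centrifuge (bowl at about 297,213), the holder with the blue T-bar at (372,247), and the rack at (400,238). In the top view the rotor is at (297,209) and the T-bar at (378,240). Next I'll measure these.

```bash
python3 - <<'E'
from h import *
for n in ("top","scene"):
    z=np.load("pics/%s0.npz"%n); im,d=z["im"],z["d"]; c=(z["K"],z["D"],z["R"],z["t"])
    P=cloud(c,d); hsv=cv2.cvtColor(im,cv2.COLOR_RGB2HSV)
    m=((hsv[...,0]>95)&(hsv[...,0]<115)&(hsv[...,1]>120)&(d>0)&(P[...,2]>0.09)&(P[...,2]<0.19)).astype(np.uint8)
    k,l,st,ce=cv2.connectedComponentsWithStats(m)
    for i in range(1,k):
        if st[i,4]>15:
            q=P[l==i]; print(n,st[i],np.round(ce[i],1),np.round(q.mean(0),4),np.round(np.percentile(q,[2,50,98],axis=0),3).tolist())
            uv=np.argwhere(l==i)[:,::-1]
            w=onplane(c,uv,0.124)[:,:2]; mm=w.mean(0); U,S,V=np.linalg.svd(w-mm); print('  plane z.124',mm,np.degrees(np.arctan2(V[0,1],V[0,0])))
    x,y,w,h=(255,120,160,145) if n=="top" else (230,110,200,200)
    save(n+"0c",cv2.resize(im[y:y+h,x:x+w],None,fx=4 if n=="top" else 3,fy=4 if n=="top" else 3,interpolation=cv2.INTER_CUBIC))
E
```

```text
top [377 227   7  28 119] [379.8 240.4] [ 0.4593 -0.3224  0.1238] [[0.422, -0.33, 0.119], [0.46, -0.322, 0.124], [0.496, -0.315, 0.128]]
  plane z.124 [ 0.45926722 -0.3223502 ] 175.66362446431015
top [134 251  15  13 158] [141.1 256.9] [0.407  0.3289 0.1336] [[0.391, 0.311, 0.129], [0.407, 0.329, 0.134], [0.423, 0.347, 0.138]]
  plane z.124 [0.40729996 0.33165402] -86.42371688088441
scene [127 181  14  10 126] [133.6 185.4] [0.3956 0.322  0.1291] [[0.382, 0.309, 0.118], [0.395, 0.321, 0.131], [0.413, 0.34, 0.136]]
  plane z.124 [0.40345493 0.33004873] -134.69491626113958
scene [360 236  20  21 156] [370.5 245. ] [ 0.4535 -0.3266  0.1201] [[0.416, -0.334, 0.11], [0.455, -0.327, 0.121], [0.492, -0.318, 0.124]]
  plane z.124 [ 0.44731006 -0.32836293] 176.34702594924025
```

View pics/top0c.png

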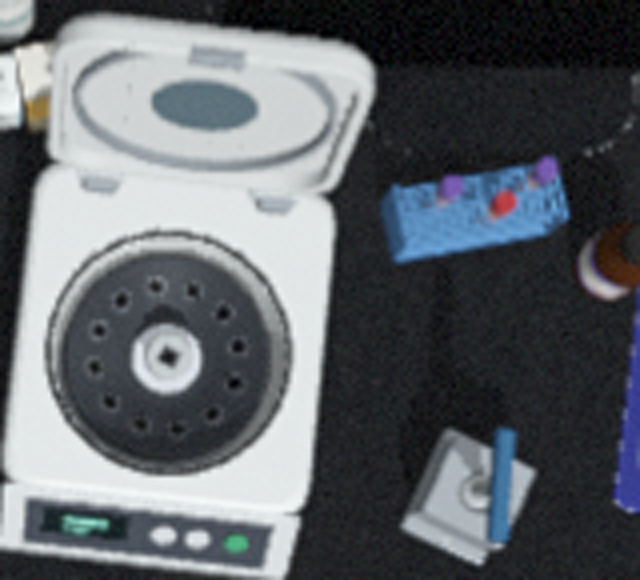

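View pics/scene0c.png

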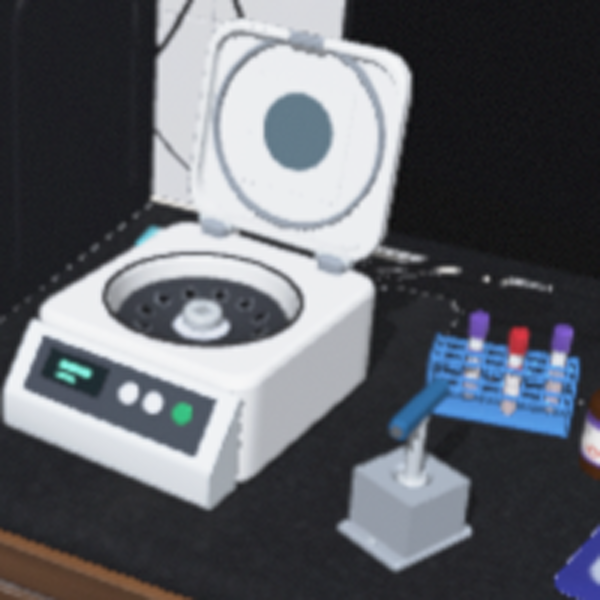

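```bash
python3 - <<'E'
from h import *
z=np.load("pics/top0.npz"); im,d=z["im"],z["d"]; c=(z["K"],z["D"],z["R"],z["t"])
P=cloud(c,d)
print("screw", onplane(c,[(255+168/4,120+357/4)],0.094))
for uv in [(275,190),(320,190),(265,170),(335,230),(270,228)]: print(uv,np.round(P[uv[1],uv[0]],3))
# rim edges of rotor: black ellipse
for nm,uv,zz in [("bowlL",(255+46/4,120+352/4),.107),("bowlR",(255+292/4,120+352/4),.107),("T",(255+168/4,120+230/4),.107),("B",(255+168/4,120+473/4),.107),("holder",(255+475/4,120+490/4),.056),("frontL",(255+5/4,120+488/4),.1),("frontR",(255+300/4,120+515/4),.1),("lidL",(255+55/4,120+20/4),.3),("lidR",(255+375/4,120+60/4),.3),("rackL",(255+395/4,120+260/4),.03),("rackR",(255+568/4,120+215/4),.03)]:
    print(nm,np.round(onplane(c,[uv],zz),4))
g=cv2.cvtColor(im,cv2.COLOR_RGB2GRAY)
E
```

```text
screw [[ 0.54789119 -0.09559372  0.094     ]]
(275, 190) [ 0.604 -0.033  0.089]
(320, 190) [ 0.602 -0.16   0.105]
(265, 170) [ 0.658 -0.004  0.106]
(335, 230) [ 0.499 -0.218 -0.002]
(270, 228) [ 0.492 -0.02   0.107]
bowlL [[ 0.5486 -0.0092  0.107 ]]
bowlR [[ 0.5505 -0.182   0.107 ]]
T [[ 0.6369 -0.0946  0.107 ]]
B [[ 0.4645 -0.0949  0.107 ]]
holder [[ 0.4582 -0.3222  0.056 ]]
frontL [[0.4535 0.0183 0.1   ]]
frontR [[ 0.4366 -0.1877  0.1   ]]
lidL [[ 0.7233 -0.0128  0.3   ]]
lidR [[ 0.7012 -0.2073  0.3   ]]
rackL [[ 0.6333 -0.2715  0.03  ]]
rackR [[ 0.6701 -0.4051  0.03  ]]
```

servo_tool --deltas '[-2,-2,-0.5,0,0,0,-3.4,-3.2,-0.6,0,0,0,-3.4,-3.2,-0.6,0,0,0,-3.4,-3.2,-0.6,0,0,0,-3.4,-3.2,-0.6,0,0,0,-3.4,-3.2,-0.6,0,0,0,-3.4,-3.2,-0.6,0,0,0,-3.4,-3.2,-0.6,0,0,0,-3.4,-3.2,-0.6,0,0,0,-3.4,-3.2,-0.6,0,0,0,-3.4,-3.2,-0.6,0,0,0,-3.4,-3.2,-0.6,0,0,0]'

```text
clock: 1.35
position: [0.4465, 0.0287, 0.2632]
ee_rot: [-0.001, 0.184, 0.983, -0.001]
contact_force: [0.5, 0.4, 1.0]
width: 0.0854
```

servo_tool --deltas '[-3.7,-3.0,0,0,0,0,-3.7,-3.0,0,0,0,0,-2.5,-2,0,0,0,-6,0,0,0,0,0,-8,0,0,0,0,0,-4,0,0,0,0,0,0]'

```text
clock: 1.95
position: [0.514, -0.095, 0.2618]
ee_rot: [-0.001, 0.027, 1.0, -0.002]
contact_force: [-0.8, -0.3, -0.0]
width: 0.0854
```

```bash
cat > look.py <<'E'
import sys
from h import *
tag=sys.argv[1]
s=manip.get_state(); c=cal("wrist"); im,d=eyes.get_image("wrist"); save("w"+tag,im)
np.savez("pics/w%s.npz"%tag,im=im,d=d,K=c[0],D=c[1],R=c[2],t=c[3],pos=s["position"],rot=s["ee_rot"])
print(np.round(s["position"],4),np.round(s["ee_rot"],4),np.round(s["qpos"],3),s["clock"])
E
python3 look.py 1
```

```text
[ 0.514  -0.095   0.2618] [-0.0011  0.0273  0.9996 -0.0019] [-0.313  0.166  1.486 -0.004  1.491 -1.829] 1.95
```

View pics/w1.png

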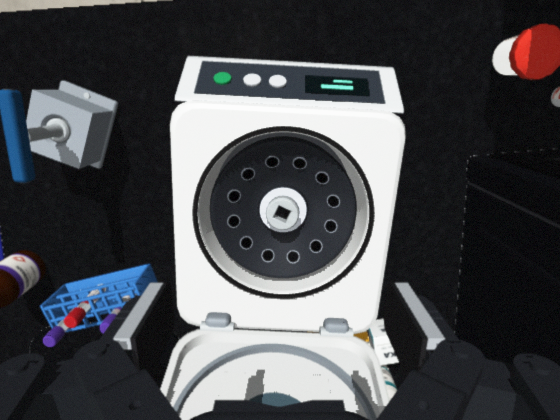

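```bash
python3 - <<'E'
import cv2
im=cv2.imread("pics/w1.png"); cv2.imwrite("pics/w1c.png",cv2.resize(im[155:270,225:345],None,fx=5,fy=5,interpolation=cv2.INTER_CUBIC))
cv2.imwrite("pics/w1d.png",cv2.resize(im[110:310,180:390],None,fx=3,fy=3,interpolation=cv2.INTER_CUBIC))
E
```

```text
(no output)
```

View pics/w1c.png

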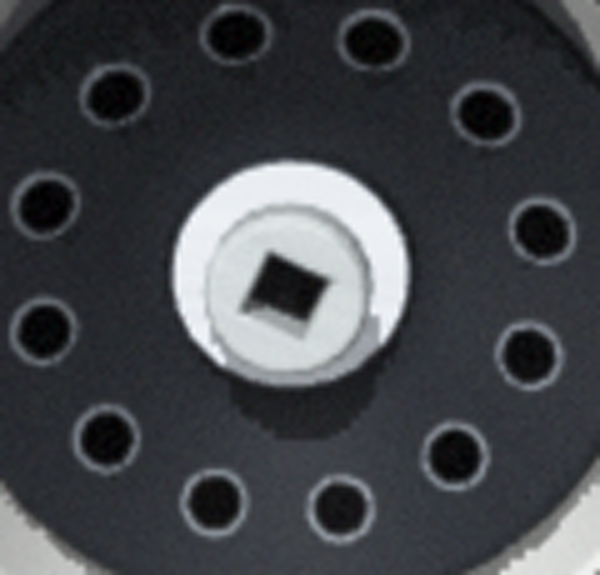

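View pics/w1d.png

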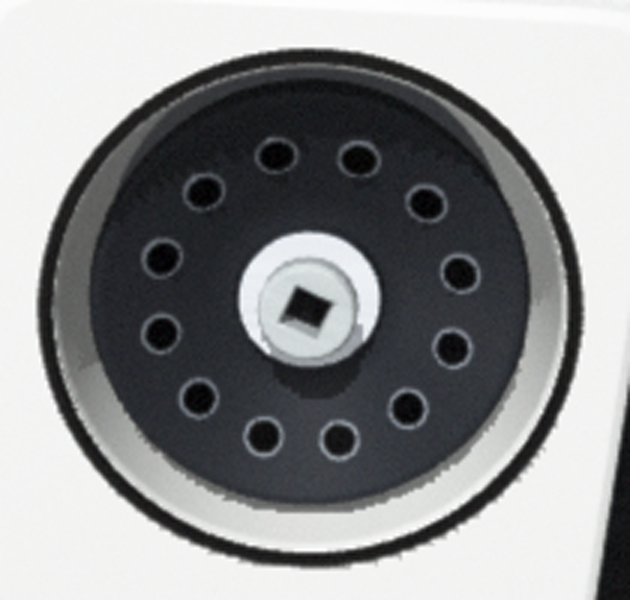

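```bash
cat > rot.py <<'E'
import sys
from h import *
from scipy.optimize import least_squares
tag=sys.argv[1]; g0=np.array([0.55,-0.0955])
z=np.load("pics/w%s.npz"%tag); im,d=z["im"],z["d"]; c=(z["K"],z["D"],z["R"],z["t"])
g=cv2.GaussianBlur(cv2.cvtColor(im,cv2.COLOR_RGB2GRAY),(0,0),0.7).astype(np.float32)
def circ(z0,r0,r1,sign,ctr,n=180,rfix=None):
    rr=np.arange(r0,r1,0.0002); pts=[]; st=[]
    for a in np.arange(n)*2*np.pi/n:
        q=np.c_[ctr[0]+rr*np.cos(a),ctr[1]+rr*np.sin(a),np.full(len(rr),z0)]
        uv=proj(c,q).astype(np.float32)
        v=cv2.remap(g,uv[:,:1],uv[:,1:],cv2.INTER_LINEAR).ravel()
        dv=np.gradient(v)*sign; i=dv.argmax()
        if 0<i<len(rr)-1:
            w=np.clip(dv[max(0,i-6):i+7],0,None); x=rr[max(0,i-6):i+7]; r=(w*x).sum()/w.sum()
            pts.append(ctr+r*np.array([np.cos(a),np.sin(a)])); st.append(dv[i])
    pts=np.array(pts); st=np.array(st); k=st>0.4*np.median(st); pts=pts[k]
    f=lambda p:np.hypot(*(pts-p[:2]).T)-p[2]
    s=least_squares(f,[*ctr,(r0+r1)/2],loss="cauchy",f_scale=0.0003)
    res=f(s.x); return s.x,len(pts),(abs(res)<0.0006).sum()
for _ in range(2):
    p,n,k=circ(0.078,0.019,0.028,-1,g0); g0=p[:2]
print("hub",np.round(p*1000,2),n,k)
h=g0
p,n,k=circ(0.107,0.08,0.093,-1,h); print("bowl(inner white->black)",np.round(p*1000,2),n,k)
p,n,k=circ(0.107,0.08,0.093,1,h); print("bowl(outer blk->white)",np.round(p*1000,2),n,k)
p=np.r_[h,0]
for _ in range(3): p,n,k=circ(0.0943,0.013,0.021,-1,p[:2])
print("head z.0943",np.round(p*1000,2),n,k)
# holes
hsv=g; uv0=proj(c,[[h[0],h[1],.085]])[0]
m=(g<22).astype(np.uint8); kk,l,st,ce=cv2.connectedComponentsWithStats(m)
H=[ce[i] for i in range(1,kk) if 20<st[i,4]<400 and 25<np.hypot(*(ce[i]-uv0))<80]
P=cloud(c,d); 
ring=[]
for i in range(1,kk):
    if 20<st[i,4]<400 and 25<np.hypot(*(ce[i]-uv0))<80:
        dil=cv2.dilate((l==i).astype(np.uint8),np.ones((7,7)))-cv2.dilate((l==i).astype(np.uint8),np.ones((3,3)))
        ring.append(np.median(P[...,2][(dil>0)&(d>0)]))
print(len(H),np.round(ring,4))
if len(H)>6:
    for zz in (.078,.082,.086):
        q=onplane(c,H,zz)[:,:2]; f=lambda p:np.hypot(*(q-p[:2]).T)-p[2]
        s=least_squares(f,[*h,.05],loss="cauchy",f_scale=0.0005); print("holes",zz,np.round(s.x*1000,2),np.round(1000*f(s.x).std(),2))
E
python3 rot.py 1
```

```text
hub [549.98 -93.05  24.38] 180 180
bowl(inner white->black) [548.92 -93.05  82.43] 180 180
bowl(outer blk->white) [549.9  -93.04  87.18] 180 179
head z.0943 [548.77 -96.95  17.97] 156 101
12 [0.0794 0.0811 0.0808 0.0814 0.0819 0.081  0.0818 0.0812 0.0812 0.0814
 0.0812 0.0815]
holes 0.078 [551.18 -93.1   52.57] 5.47
holes 0.082 [549.89 -93.06  51.99] 5.41
holes 0.086 [548.6  -93.03  51.41] 5.35
```

servo_tool --deltas '[0,0,0,0,0,8.5,0,0,0,0,0,8.5,0,0,0,0,0,8.5,0,0,0,0,0,8.5,0,0,0,0,0,8.5,0,0,0,0,0,8.5,0,0,0,0,0,8.5,0,0,0,0,0,8.5,0,0,0,0,0,8.5,0,0,0,0,0,8.5,0,0,0,0,0,8.5,0,0,0,0,0,8.5,0,0,0,0,0,8.5,0,0,0,0,0,8.5,0,0,0,0,0,8.5,0,0,0,0,0,8.5,0,0,0,0,0,8.5,0,0,0,0,0,8.5,0,0,0,0,0,8.5,0,0,0,0,0,8.5]'

```text
clock: 4.0
position: [0.5072, -0.0823, 0.262]
ee_rot: [-0.0, 0.999, 0.041, -0.003]
contact_force: [-0.2, 0.2, 0.1]
width: 0.0854
```

servo_tool --deltas '[2.5,0,0,0,0,5,4,0.5,0,0,0,4,0,0,0,0,0,0,0,0,0,0,0,0]'

```text
clock: 4.4
position: [0.572, -0.0831, 0.262]
ee_rot: [-0.0, 0.999, -0.044, -0.003]
contact_force: [0.7, -0.3, 0.3]
width: 0.0852
```

```bash
python3 look.py 2; python3 rot.py 2
```

```text
[ 0.572  -0.0831  0.262 ] [-0.      0.999  -0.0439 -0.0034] [-2.640e-01  2.550e-01  1.367e+00 -1.000e-03  1.525e+00  1.395e+00] 4.4
hub [549.82 -93.08  24.39] 180 180
bowl(inner white->black) [550.98 -93.1   82.48] 180 180
bowl(outer blk->white) [550.15 -93.08  87.19] 180 171
head z.0943 [547.74 -94.69  16.81] 152 93
12 [0.0819 0.0812 0.0817 0.0816 0.0819 0.0816 0.0821 0.0816 0.0814 0.0814
 0.082  0.0816]
holes 0.078 [548.84 -93.09  52.6 ] 0.08
holes 0.082 [550.   -93.06  52.02] 0.08
holes 0.086 [551.15 -93.02  51.44] 0.08
```

View pics/w2.png

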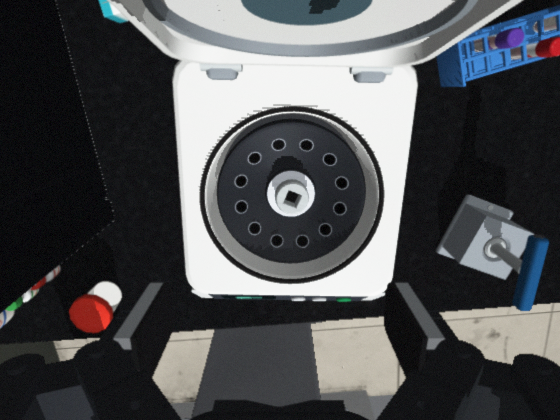

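```bash
python3 - <<'E'
from h import *
import cv2
im=cv2.imread("pics/w2.png"); cv2.imwrite("pics/w2c.png",cv2.resize(im[160:230,250:330],None,fx=8,fy=8,interpolation=cv2.INTER_CUBIC))
cv2.imwrite("pics/w2h.png",cv2.resize(im[180:325,430:560],None,fx=4,fy=4,interpolation=cv2.INTER_CUBIC))
im=cv2.imread("pics/w1.png"); cv2.imwrite("pics/w1e.png",cv2.resize(im[175:245,245:325],None,fx=8,fy=8,interpolation=cv2.INTER_CUBIC))
cv2.imwrite("pics/w1h.png",cv2.resize(im[70:200,0:130],None,fx=4,fy=4,interpolation=cv2.INTER_CUBIC))
E
```

```text
(no output)
```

View pics/w2c.png

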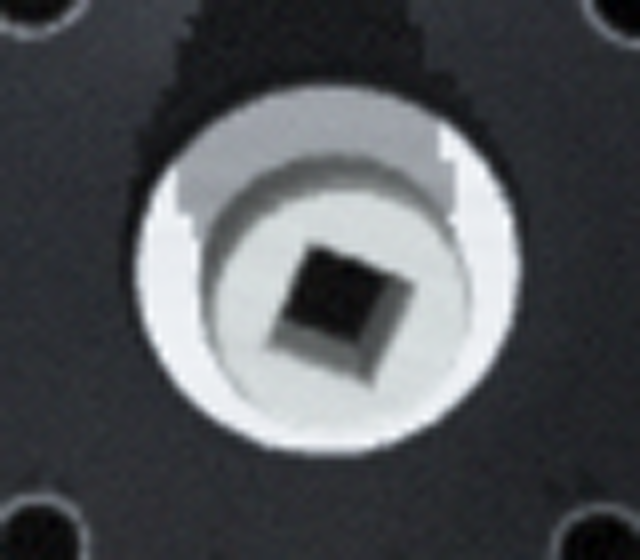

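View pics/w1e.png

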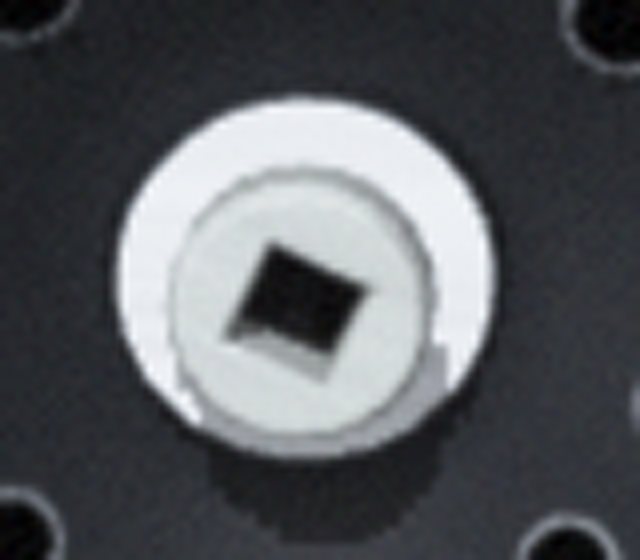

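View pics/w2h.png

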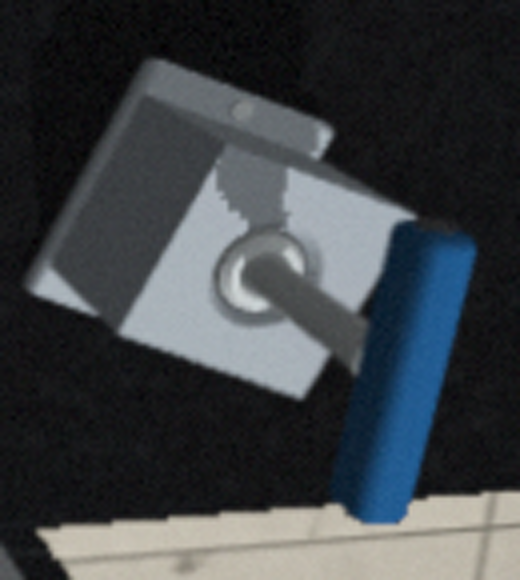

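View pics/w1h.png

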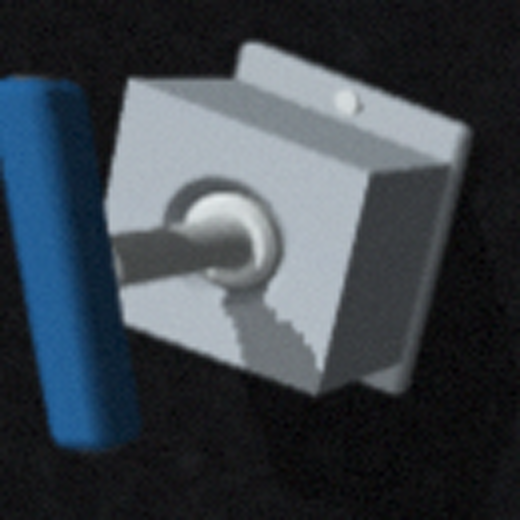

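```bash
cat > tri.py <<'E'
from h import *
def tri(tags_uv):
    A=np.zeros((3,3));b=np.zeros(3); rs=[]
    for tag,uv in tags_uv:
        z=np.load("pics/%s.npz"%tag); c=(z["K"],z["D"],z["R"],z["t"])
        o,d=ray(c,[uv]); d=d[0]/np.linalg.norm(d[0]); M=np.eye(3)-np.outer(d,d); A+=M;b+=M@o; rs.append((M,o))
    p=np.linalg.solve(A,b); return p,[np.linalg.norm(M@(p-o)) for M,o in rs]
E
python3 - <<'E'
from tri import *
f=lambda x,y,ox,oy,s:((x+.5)/s-.5+ox,(y+.5)/s-.5+oy)
w1=[f(x,y,245,175,8) for x,y in [(270,243),(370,290),(325,382),(228,337)]]
w2=[f(x,y,250,160,8) for x,y in [(370,387),(270,347),(315,242),(413,288)]]
Q=[]
for a,b in zip(w1,w2):
    p,r=tri([("w1",a),("w2",b)]); Q.append(p); print(np.round(p*1000,2),np.round(np.array(r)*1000,2))
Q=np.array(Q); c=Q.mean(0); print("recess",np.round(c*1000,2)); 
e=np.roll(Q,-1,0)-Q; print(np.round(np.linalg.norm(e,axis=1)*1000,1),np.round(np.degrees(np.arctan2(e[:,1],e[:,0]))%90,1))
n=np.cross(e[0]-e[2],e[1]-e[3]); n/=np.linalg.norm(n); print("normal",n, "lean deg",np.degrees(np.arccos(abs(n[2]))))
# bar ends
g=lambda x,y,ox,oy:f(x,y,ox,oy,4)
# lens: barrel top ring / shank at barrel
for tag in ("w1","w2"):
    z=np.load("pics/%s.npz"%tag); im,d=z["im"],z["d"]; c=(z["K"],z["D"],z["R"],z["t"])
    P=cloud(c,d); hsv=cv2.cvtColor(im,cv2.COLOR_RGB2HSV)
    m=((hsv[...,0]>95)&(hsv[...,0]<115)&(hsv[...,1]>120)&(d>0)&(P[...,2]>0.1205)&(P[...,2]<0.128)&(P[...,1]<-.25)&(P[...,0]<.52)).astype(np.uint8)
    q=P[m>0]; uv=np.argwhere(m>0)[:,::-1]; w=onplane(c,uv,.124)[:,:2]; hull=cv2.minAreaRect((w*1000).astype(np.float32))
    print(tag,m.sum(),np.round(np.median(q,axis=0),4),hull)
E
```

```text
[539.48 -96.99  94.47] [0.08 0.08]
[545.95 -85.06  95.24] [0.15 0.15]
[558.29 -91.4   93.55] [0.36 0.36]
[ 551.56 -103.02   93.98] [0.22 0.22]
recess [548.82 -94.12  94.31]
[13.6 14.  13.4 13.5] [61.5 62.8 59.9 63.5]
normal [-0.06345938  0.05010318 -0.99672593] lean deg 4.637674221721075
w1 1385 [ 0.4575 -0.321   0.1231] ((457.59228515625, -320.2384338378906), (15.252323150634766, 78.58936309814453), 84.19364166259766)
w2 1023 [ 0.462  -0.3213  0.1233] ((460.0689697265625, -320.2117614746094), (15.450896263122559, 77.28305053710938), 84.54286193847656)
```

servo_tool --deltas '[-2,4.1,0,0,0,0,-2,4.1,0,0,0,0,-2,4.1,0,0,0,0,-2,4.1,0,0,0,0,-2,4.1,0,0,0,0,-2,4.1,0,0,0,0,0,0,0,0,0,-8.5,0,0,0,0,0,-8.5,0,0,0,0,0,-8.5,0,0,0,0,0,-8.5,0,0,0,0,0,-8.5,0,0,0,0,0,-8.5,0,0,0,0,0,-8.5,0,0,0,0,0,-8.5,0,0,0,0,0,-8.5,0,0,0,0,0,-8.5,0,0,0,0,0,-8.5,0,0,0,0,0,-8.5,0,0,0,0,0,-8.5,0,0,0,0,0,-8.5]'

```text
clock: 6.45
position: [0.4076, -0.3112, 0.2673]
ee_rot: [-0.003, 0.53, 0.848, -0.002]
contact_force: [0.5, -0.0, -0.1]
width: 0.0853
```

```bash
cat > go.py <<'E'
import sys
from h import *
from scipy.spatial.transform import Rotation as Ro
# go.py x y z yawdeg(tool x) : full delta in tool axes (cm, deg) to upright tool-down pose
x,y,z,yaw=map(float,sys.argv[1:5])
s=manip.get_state(); w,a,b,c=s["ee_rot"]; R=Ro.from_quat([a,b,c,w])
ya=np.radians(yaw); T=Ro.from_matrix(np.c_[[np.cos(ya),np.sin(ya),0],[np.sin(ya),-np.cos(ya),0],[0,0,-1]])
M=R.as_matrix()
print("now",np.round(s["position"],4),"yaw",np.round(np.degrees(np.arctan2(M[1,0],M[0,0])),2),"tiltz",np.round(M[:,2],4),"q",np.round(s["qpos"],3),"F",np.round(s["contact_force"],1),"M",np.round(s["moment"],2),"w",round(float(s["width"])*1000,1),"t",s["clock"])
print("shift cm",np.round(100*(M.T@(np.array([x,y,z])-s["position"])),2),"turn deg",np.round(np.degrees((R.inv()*T).as_rotvec()),2))
E
python3 go.py 0.43 -0.32 0.25 174.2
```

```text
now [ 0.4076 -0.3112  0.2673] yaw 116.01 tiltz [-6.9e-03 -9.0e-04 -1.0e+00] q [-0.784  0.15   1.492 -0.005  1.504 -1.237] F [ 0.5 -0.  -0.1] M [-0.02  0.    0.03] w 85.3 t 6.45
shift cm [-1.78  1.64  1.71] turn deg [ -0.28  -0.31 -58.19]
```

servo_tool --deltas '[0,0,0,0,0,-8.5,0,0,0,0,0,-8.5,0,0,0,0,0,-8.5,0,0,0,0,0,-8.5,0,0,0,0,0,-8.5,0,0,0,0,0,-8.5,-2.5,0.5,1,0,0,-6,0,0,0,0,0,0]'

```text
clock: 7.25
position: [0.4259, -0.3045, 0.2599]
ee_rot: [-0.003, 0.053, 0.999, -0.001]
contact_force: [-1.6, 1.1, -0.2]
width: 0.0855
```

```bash
python3 go.py 0.43 -0.32 0.25 174.2; python3 look.py 3
```

```text
now [ 0.4259 -0.3045  0.2599] yaw 173.88 tiltz [-0.0063 -0.0021 -1.    ] q [-0.749  0.169  1.486 -0.006  1.49  -2.213] F [-1.6  1.1 -0.2] M [-0.01  0.    0.04] w 85.5 t 7.25
shift cm [-0.58 -1.5   0.99] turn deg [-0.16 -0.34 -0.32]
[ 0.4259 -0.3045  0.2599] [-0.0031  0.0534  0.9986 -0.0012] [-0.749  0.169  1.486 -0.006  1.49  -2.213] 7.25
```

View pics/w3.png

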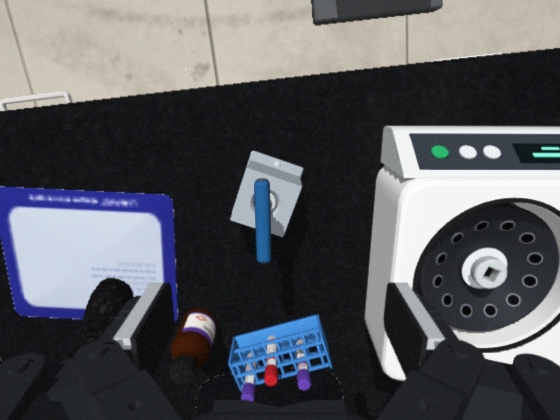

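```bash
python3 - <<'E'
from h import *
z=np.load("pics/w3.npz"); im,d=z["im"],z["d"]; c=(z["K"],z["D"],z["R"],z["t"])
save("w3c",cv2.resize(im[145:275,215:325],None,fx=5,fy=5,interpolation=cv2.INTER_CUBIC))
hsv=cv2.cvtColor(im,cv2.COLOR_RGB2HSV)
m=((hsv[...,0]>95)&(hsv[...,0]<115)&(hsv[...,1]>120)).astype(np.uint8); m[:170]=0;m[270:]=0;m[:,:240]=0;m[:,290:]=0
uv=np.argwhere(m>0)[:,::-1]; print(m.sum(),uv.min(0),uv.max(0))
w=onplane(c,uv,.124)[:,:2]; print(cv2.minAreaRect((w*1000).astype(np.float32)), w.mean(0))
U,S,V=np.linalg.svd(w-w.mean(0)); print(np.degrees(np.arctan2(V[0,1],V[0,0])))
E
```

```text
1260 [246 180] [289 263]
((458.1395568847656, -316.38507080078125), (38.04344940185547, 79.5248031616211), 74.37826538085938) [ 0.45659114 -0.32257312]
-5.199184008378541
```

View pics/w3c.png

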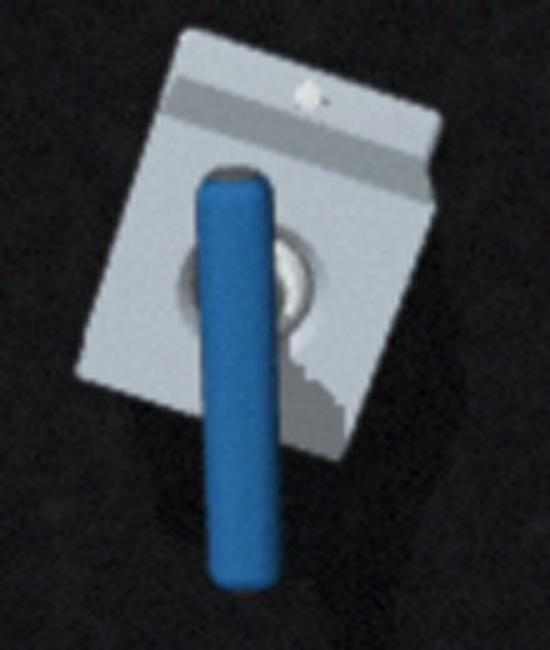

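```bash
python3 - <<'E'
from h import *
z=np.load("pics/w3.npz"); c=(z["K"],z["D"],z["R"],z["t"])
f=lambda x,y:((x+.5)/5-.5+215,(y+.5)/5-.5+145)
for nm,p in [("nearmid",(235,178)),("farmid",(245,588)),("L mid",(203,380)),("R mid",(277,380)),("Rn",(272,220)),("Rf",(281,560)),("Ln",(197,220)),("Lf",(208,560))]: print(nm,np.round(1000*onplane(c,[f(*p)],.123)[0],1))
print([np.round(1000*onplane(c,[f(*p)],.056)[0],1).tolist() for p in [(76,375),(341,460),(437,207),(178,116)]], "holder top corners")
E
```

```text
nearmid [ 417.5 -318.6  123. ]
farmid [ 496.3 -326.3  123. ]
L mid [ 454.2 -328.9  123. ]
R mid [ 455.6 -315.5  123. ]
Rn [ 425.7 -313.   123. ]
Rf [ 491.3 -318.9  123. ]
Ln [ 424.3 -326.2  123. ]
Lf [ 489.8 -332.5  123. ]
[[472.8, -363.7, 56.0], [498.9, -307.7, 56.0], [443.3, -281.3, 56.0], [417.9, -333.9, 56.0]] holder top corners
```

```bash
python3 go.py 0.457 -0.3223 0.16 174.6
```

```text
now [ 0.4246 -0.3045  0.261 ] yaw 173.78 tiltz [-0.0074 -0.003  -1.    ] q [-0.75   0.167  1.486 -0.007  1.492 -2.211] F [-0.2  0.1  0.3] M [ 0.03  0.01 -0.01] w 85.3 t 7.3
shift cm [-3.49 -1.38 10.08] turn deg [-0.21 -0.4  -0.82]
```

servo_tool --deltas '[-1.2,-0.5,3.4,-0.1,-0.2,-0.8,-1.2,-0.5,3.4,-0.1,-0.2,0,-1.1,-0.4,3.3,0,0,0,0,0,0,0,0,0,0,0,0,0,0,0]' --jaw 5

```text
clock: 7.8
position: [0.4552, -0.3219, 0.1628]
ee_rot: [0.002, 0.05, 0.999, -0.003]
contact_force: [0.1, 0.2, 1.0]
width: 0.05
```

```bash
python3 go.py 0.457 -0.3223 0.096 174.6
```

```text
now [ 0.4552 -0.3219  0.1628] yaw 174.32 tiltz [ 0.0029 -0.0058 -1.    ] q [-7.390e-01  2.660e-01  1.599e+00 -2.000e-03  1.271e+00 -2.210e+00] F [0.1 0.2 1. ] M [ 0.03 -0.04 -0.  ] w 50.0 t 7.8
shift cm [-0.16  0.01  6.68] turn deg [-0.32  0.2  -0.28]
```

servo_tool --deltas '[-0.1,0,2.5,-0.3,0.2,-0.3,-0.1,0,2.5,0,0,0,0,0,1.6,0,0,0,0,0,0,0,0,0]'

```text
clock: 8.2
position: [0.4582, -0.3249, 0.105]
ee_rot: [0.005, 0.048, 0.999, -0.005]
contact_force: [-0.4, 0.0, -0.5]
width: 0.0499
```

```bash
python3 go.py 0.457 -0.3223 0.096 174.6; python3 look.py 4
```

```text
now [ 0.4582 -0.3249  0.105 ] yaw 174.51 tiltz [ 0.0089 -0.0099 -0.9999] q [-7.400e-01  3.130e-01  1.684e+00 -1.000e-03  1.131e+00 -2.214e+00] F [-0.4  0.  -0.5] M [ 0.01 -0.01 -0.01] w 49.9 t 8.2
shift cm [0.16 0.25 0.9 ] turn deg [-0.52  0.56 -0.1 ]
[ 0.4582 -0.3249  0.105 ] [ 0.0047  0.0479  0.9988 -0.0047] [-7.400e-01  3.130e-01  1.684e+00 -1.000e-03  1.131e+00 -2.214e+00] 8.2
```

View pics/w4.png

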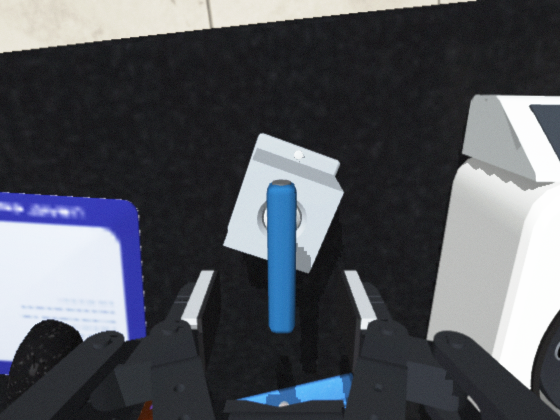

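servo_tool --deltas '[0.1,0.2,0.6,-0.3,0.3,0,0.1,0.1,0.3,-0.3,0.3,0,0,0,0,0,0,0]'

```text
clock: 8.55
position: [0.459, -0.3241, 0.102]
ee_rot: [0.004, 0.048, 0.999, -0.002]
contact_force: [-0.6, 0.5, 0.5]
width: 0.05
```

```bash
python3 go.py 0.457 -0.3223 0.096 174.6
```

```text
now [ 0.459  -0.3241  0.102 ] yaw 174.48 tiltz [ 0.0068 -0.0051 -1.    ] q [-7.390e-01  3.180e-01  1.684e+00  1.000e-03  1.131e+00 -2.214e+00] F [-0.6  0.5  0.5] M [-0.    0.05  0.  ] w 50.0 t 8.55
shift cm [0.22 0.17 0.59] turn deg [-0.26  0.42 -0.12]
```

servo_tool --deltas '[0.25,0.2,0.6,-0.3,0.5,-0.1,0.1,0.1,0.4,-0.2,0.3,-0.1,0.05,0.05,0.2,-0.1,0.2,0,0,0,0,0,0,0]'

```text
clock: 8.95
position: [0.4555, -0.3203, 0.0899]
ee_rot: [-0.005, 0.046, 0.999, 0.003]
contact_force: [-0.1, 1.3, 0.8]
width: 0.0503
```

```bash
python3 go.py 0.457 -0.3223 0.096 174.6
```

```text
now [ 0.4555 -0.3203  0.0899] yaw 174.7 tiltz [-0.0099  0.007  -0.9999] q [-7.370e-01  3.340e-01  1.694e+00 -2.000e-03  1.126e+00 -2.214e+00] F [-0.1  1.3  0.8] M [-0.   -0.01 -0.01] w 50.3 t 8.95
shift cm [-0.16 -0.18 -0.61] turn deg [ 0.35 -0.6   0.1 ]
```

servo_tool --deltas '[0,0,0,0,0,0]'

```text
clock: 9.05
position: [0.4555, -0.3203, 0.0897]
ee_rot: [-0.005, 0.046, 0.999, 0.003]
contact_force: [-0.5, -0.2, -0.1]
width: 0.0502
```

servo_tool --deltas '[0,0,0,0,0,0]'

```text
clock: 9.15
position: [0.4555, -0.3203, 0.0896]
ee_rot: [-0.005, 0.046, 0.999, 0.003]
contact_force: [0.4, -0.6, 0.1]
width: 0.05
```

```bash
python3 go.py 0.457 -0.3223 0.096 174.6
```

```text
now [ 0.4555 -0.3203  0.0896] yaw 174.71 tiltz [-0.0103  0.0074 -0.9999] q [-7.370e-01  3.340e-01  1.694e+00 -2.000e-03  1.126e+00 -2.214e+00] F [ 0.4 -0.6  0.1] M [-0.02 -0.06  0.01] w 50.0 t 9.15
shift cm [-0.16 -0.18 -0.64] turn deg [ 0.36 -0.63  0.1 ]
```

servo_tool --deltas '[-0.16,-0.18,-0.6,0.36,-0.62,-0.1]'

```text
clock: 9.25
position: [0.4567, -0.3219, 0.095]
ee_rot: [-0.001, 0.045, 0.999, 0.0]
contact_force: [0.1, 0.7, -0.1]
width: 0.0504
```

```bash
python3 go.py 0.457 -0.3223 0.096 174.6
```

```text
now [ 0.4567 -0.3219  0.095 ] yaw 174.82 tiltz [-0.0011  0.001  -1.    ] q [-0.739  0.326  1.692  0.     1.125 -2.219] F [ 0.1  0.7 -0.1] M [0.03 0.01 0.02] w 50.4 t 9.25
shift cm [-0.03 -0.03 -0.1 ] turn deg [ 0.05 -0.07  0.22]
```

servo_tool --deltas '[0,0,0,0,0,0]'

```text
clock: 9.35
position: [0.4573, -0.3225, 0.0961]
ee_rot: [0.0, 0.045, 0.999, -0.0]
contact_force: [-0.2, -0.2, 0.1]
width: 0.0504
```

```bash
python3 go.py 0.457 -0.3223 0.096 174.6
```

```text
now [ 0.4573 -0.3225  0.0961] yaw 174.82 tiltz [ 8.e-04 -6.e-04 -1.e+00] q [-0.739  0.324  1.691  0.     1.125 -2.219] F [-0.2 -0.2  0.1] M [ 0.03  0.03 -0.03] w 50.4 t 9.35
shift cm [0.03 0.02 0.01] turn deg [-0.03  0.05  0.22]
```

servo_tool --deltas '[0,0,0,0,0,0,0,0,0,0,0,0,0,0,0,0,0,0,0,0,0,0,0,0,0,0,0,0,0,0,0,0,0,0,0,0]' --jaw 0.5 --grip_force 70

```text
clock: 9.95
position: [0.4573, -0.3226, 0.0967]
ee_rot: [0.001, 0.045, 0.999, -0.001]
contact_force: [-0.3, 0.2, 0.7]
width: 0.0054
```

```bash
python3 go.py 0.457 -0.3223 0.20 174.6
```

```text
now [ 0.4573 -0.3226  0.0967] yaw 174.81 tiltz [ 0.0015 -0.0013 -1.    ] q [-0.739  0.323  1.691  0.     1.125 -2.219] F [-0.3  0.2  0.7] M [-0.07  0.05 -0.06] w 5.4 t 9.95
shift cm [  0.02   0.02 -10.33] turn deg [-0.06  0.09  0.21]
```

```bash
python3 look.py 5; python3 -c "
from h import *
im,d=eyes.get_image('scene'); save('s5',cv2.resize(im[190:320,310:450],None,fx=5,fy=5,interpolation=cv2.INTER_CUBIC))"
```

```text
[ 0.4573 -0.3226  0.0967] [ 8.00e-04  4.53e-02  9.99e-01 -6.00e-04] [-0.739  0.323  1.691  0.     1.125 -2.219] 9.95
```

View pics/w5.png

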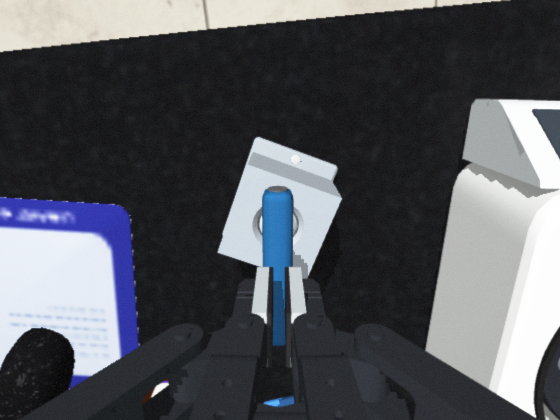

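View pics/s5.png

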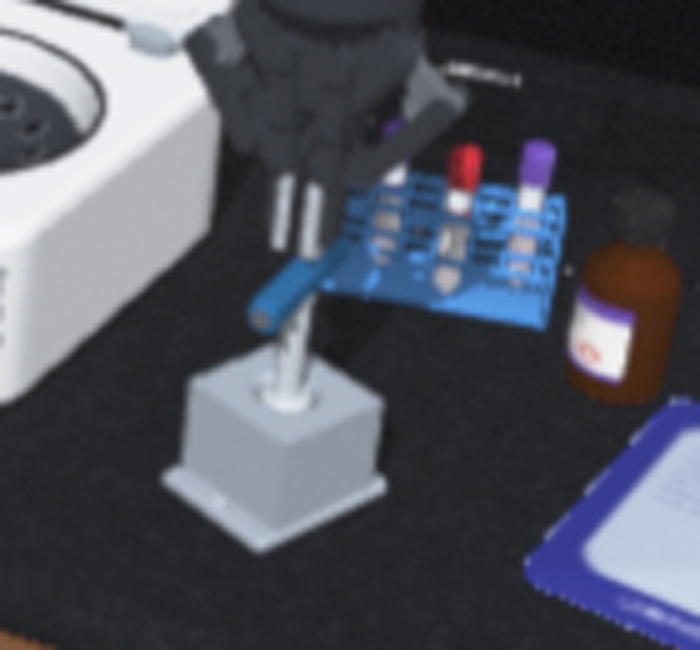

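```bash
python3 - <<'E'
from h import *
s=manip.get_state(); c=cal("scene"); im,d=eyes.get_image("scene"); P=cloud(c,d)
u=proj(c,[[.4573,-.3226,.0967],[.4573,-.3226,.116],[.4573,-.3226,.136]]); print(u)
for uv in [(366,236),(366,232),(367,239),(372,238),(371,232),(372,240)]: print(uv,np.round(P[uv[1],uv[0]],3))
z=np.load("pics/w5.npz"); cw=(z["K"],z["D"],z["R"],z["t"]); Pw=cloud(cw,z["d"])
print(proj(cw,[[.4573,-.3226,.0967],[.4573,-.3226,.116],[.4573,-.3226,.136]]))
for uv in [(266,270),(297,270),(263,280),(297,280),(262,300),(297,300),(278,255),(277,300),(278,335)]: print(uv,np.round(Pw[uv[1],uv[0]],4))
E
```

```text
[[368.37329158 252.50163173]
 [369.28769323 245.27455751]
 [370.25146016 237.66520526]]
(366, 236) [ 0.448 -0.315  0.143]
(366, 232) [ 0.446 -0.315  0.154]
(367, 239) [ 0.445 -0.319  0.138]
(372, 238) [ 0.445 -0.33   0.144]
(371, 232) [ 0.444 -0.327  0.158]
(372, 240) [ 0.445 -0.331  0.139]
[[278.07888069 250.90701698]
 [278.00784195 267.48465796]
 [277.91701784 288.68520709]]
(266, 270) [ 0.4461 -0.3265  0.1396]
(297, 270) [ 0.4466 -0.3138  0.1409]
(263, 280) [ 0.4454 -0.3273  0.1492]
(297, 280) [ 0.4465 -0.3142  0.1494]
(262, 300) [ 0.4452 -0.327   0.1639]
(297, 300) [ 0.4467 -0.3149  0.1632]
(278, 255) [ 0.4472 -0.3217  0.1236]
(277, 300) [ 0.4705 -0.3243  0.1235]
(278, 335) [ 0.49   -0.3256  0.1238]
```

```bash
python3 - <<'E'
from h import *
for tag,pts in [("w1",[(158,287),(405,287),(160,290),(402,292)]),("w4",[(212,273),(348,273),(210,280),(350,280)]),("w5",[(267,268),(292,268),(264,272),(300,272)])]:
    z=np.load("pics/%s.npz"%tag); c=(z["K"],z["D"],z["R"],z["t"]); P=cloud(c,z["d"]); print(tag,z["pos"])
    for u,v in pts: print((u,v),np.round(P[v,u],4),np.round(z["d"][v,u],3))
    # lowest non-far points near camera: nearest depths < 0.3
    d=z["d"]; m=(d>0.02)&(d<0.26)&(P[...,2]>z["pos"][2]-.02); q=P[m]; print(" n",m.sum(),"zmin",np.round(np.percentile(q[:,2],[0,.2,1,5]),4) if m.sum() else None)
E
```

```text
w1 [ 0.51398562 -0.09502545  0.26176196]
(158, 287) [ 0.5006 -0.139   0.3195] 0.138
(405, 287) [ 0.5057 -0.0466  0.3191] 0.138
(160, 290) [ 0.5006 -0.1376  0.3219] 0.136
(402, 292) [ 0.5053 -0.049   0.3231] 0.134
 n 31645 zmin [0.3116 0.3131 0.3163 0.3244]
w4 [ 0.45823206 -0.32485633  0.10503816]
(212, 273) [ 0.444  -0.3496  0.1519] 0.148
(348, 273) [ 0.4494 -0.2952  0.1511] 0.149
(210, 280) [ 0.4444 -0.3496  0.1568] 0.144
(350, 280) [ 0.4492 -0.2954  0.1572] 0.143
 n 52869 zmin [0.085  0.0853 0.0864 0.0917]
w5 [ 0.45729177 -0.32262936  0.09665196]
(267, 268) [ 0.4459 -0.3261  0.1382] 0.153
(292, 268) [ 0.4469 -0.3158  0.1382] 0.153
(264, 272) [ 0.4454 -0.3271  0.1427] 0.149
(300, 272) [ 0.4475 -0.3126  0.1411] 0.151
 n 55997 zmin [0.0767 0.077  0.0785 0.0853]
```

The fingers shut on nothing. Both cameras put the fingertips at z≈0.138, which is above the bar and about 40 mm higher than the reported TCP. I'll open, go down in steps and recheck against the images.

servo_tool --deltas '[0,0,0,0,0,0,0,0,0,0,0,0,0,0,0,0,0,0,0,0,0,0,0,0]' --jaw 4.5

```text
clock: 10.5
position: [0.4573, -0.3226, 0.0966]
ee_rot: [0.001, 0.045, 0.999, -0.001]
contact_force: [0.5, -0.6, 0.6]
width: 0.045
```

servo_tool --deltas '[0,0,2,0,0,0,0,0,0,0,0,0]'

```text
clock: 10.7
position: [0.4576, -0.3229, 0.0767]
ee_rot: [0.001, 0.045, 0.999, -0.001]
contact_force: [-0.2, 0.7, -1.0]
width: 0.045
```

```bash
python3 go.py 0.457 -0.3223 0.06 174.6; python3 look.py 6;python3 -c "
from h import *
im,d=eyes.get_image('scene'); save('s6',cv2.resize(im[190:320,310:450],None,fx=5,fy=5,interpolation=cv2.INTER_CUBIC))"
```

```text
now [ 0.4576 -0.3229  0.0767] yaw 174.81 tiltz [ 0.0023 -0.002  -1.    ] q [-0.739  0.342  1.718  0.     1.078 -2.219] F [-0.2  0.7 -1. ] M [ 0.04 -0.01  0.02] w 45.0 t 10.7
shift cm [0.07 0.06 1.67] turn deg [-0.1   0.14  0.21]
[ 0.4576 -0.3229  0.0767] [ 1.20e-03  4.53e-02  9.99e-01 -9.00e-04] [-0.739  0.342  1.718  0.     1.078 -2.219] 10.7
```

View pics/w6.png

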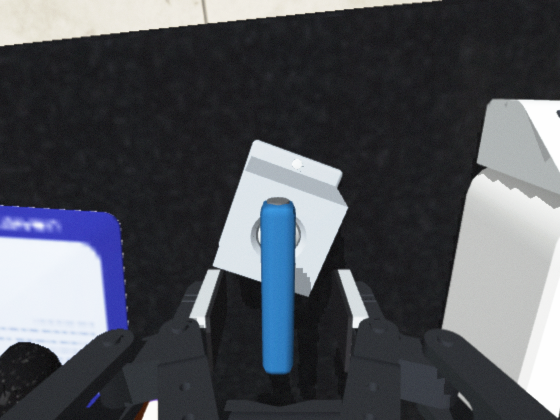

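View pics/s6.png

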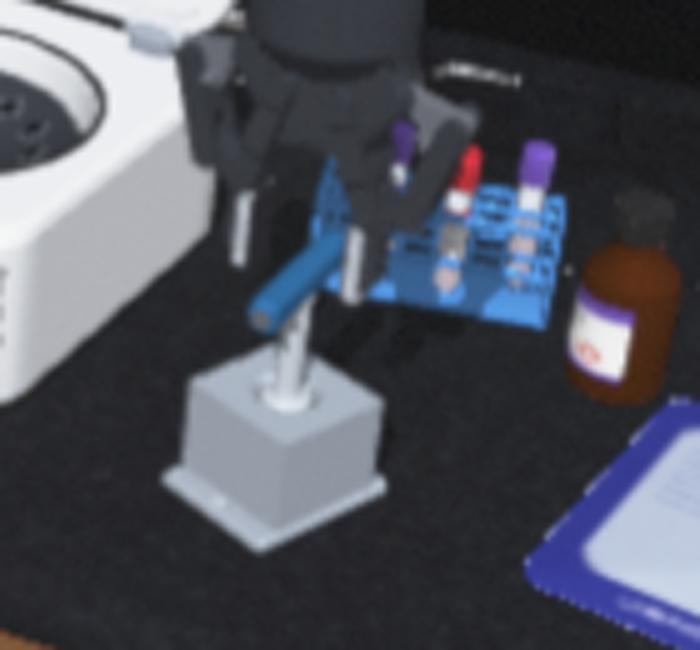

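servo_tool --deltas '[0.03,0.05,1.1,-0.1,0.1,0,0.03,0,1.0,0,0,0.2,0,0,0,0,0,0]'

```text
clock: 11.1
position: [0.46, -0.325, 0.0582]
ee_rot: [0.004, 0.047, 0.999, -0.003]
contact_force: [-0.8, 0.1, 0.7]
width: 0.045
```

```bash
python3 go.py 0.457 -0.3223 0.056 174.6; python3 look.py 7;python3 - <<'E'
from h import *
im,d=eyes.get_image('scene'); save('s7',cv2.resize(im[190:320,310:450],None,fx=5,fy=5,interpolation=cv2.INTER_CUBIC))
z=np.load("pics/w7.npz"); c=(z["K"],z["D"],z["R"],z["t"]); P=cloud(c,z["d"]); d=z["d"]
for sl in (slice(150,245),slice(310,420)):
    m=np.zeros_like(d,bool); m[230:330,sl]=True; m&=(d>.02)&(d<.19)&(P[...,2]>.08); q=P[m]; print(m.sum(),np.round(np.percentile(q[:,2],[0,.5,2,5]),4))
E
```

```text
now [ 0.46   -0.325   0.0582] yaw 174.6 tiltz [ 0.0071 -0.0058 -1.    ] q [-7.390e-01  3.620e-01  1.741e+00  1.000e-03  1.030e+00 -2.216e+00] F [-0.8  0.1  0.7] M [-0.01 -0.   -0.03] w 45.0 t 11.1
shift cm [0.33 0.24 0.22] turn deg [-0.29  0.43 -0.  ]
[ 0.46   -0.325   0.0582] [ 0.0037  0.0471  0.9989 -0.0027] [-7.390e-01  3.620e-01  1.741e+00  1.000e-03  1.030e+00 -2.216e+00] 11.1
2568 [0.0975 0.0987 0.1013 0.1037]
2567 [0.097  0.0987 0.1011 0.1033]
```

View pics/s7.png

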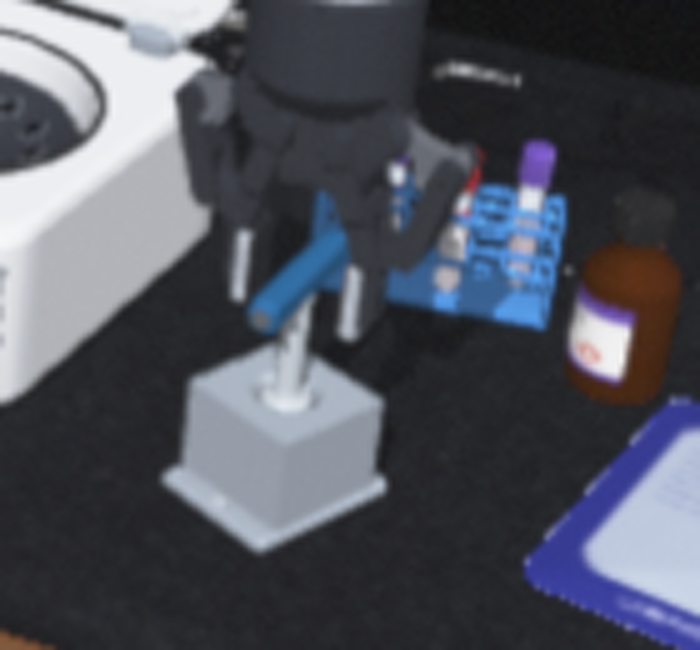

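View pics/w7.png

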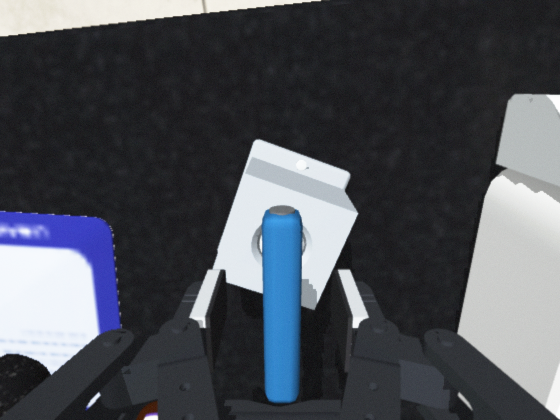

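servo_tool --deltas '[0.3,0.24,0.1,-0.3,0.43,0]'

```text
clock: 11.3
position: [0.4581, -0.3231, 0.0585]
ee_rot: [0.001, 0.047, 0.999, -0.001]
contact_force: [0.3, 1.1, 0.2]
width: 0.045
```

servo_tool --deltas '[0,0,0,0,0,0]'

```text
clock: 11.4
position: [0.4579, -0.3228, 0.0585]
ee_rot: [0.001, 0.047, 0.999, -0.0]
contact_force: [0.2, 0.0, -0.8]
width: 0.045
```

```bash
python3 go.py 0.457 -0.3223 0.056 174.6
```

```text
now [ 0.4579 -0.3228  0.0585] yaw 174.61 tiltz [ 0.0013 -0.001  -1.    ] q [-0.738  0.362  1.74   0.     1.038 -2.215] F [ 0.2  0.  -0.8] M [ 0.01  0.01 -0.02] w 45.0 t 11.4
shift cm [0.09 0.04 0.25] turn deg [-0.05  0.08  0.01]
```

servo_tool --deltas '[0.08,0.05,0.1,-0.05,0.08,0,0,0,0,0,0,0]'

```text
clock: 11.6
position: [0.4573, -0.3224, 0.0578]
ee_rot: [0.0, 0.047, 0.999, -0.0]
contact_force: [0.4, 0.1, 0.3]
width: 0.045
```

servo_tool --deltas '[0,0,0,0,0,0,0,0,0,0,0,0,0,0,0,0,0,0,0,0,0,0,0,0,0,0,0,0,0,0]' --jaw 0.5 --grip_force 70

```text
clock: 12.1
position: [0.4575, -0.3227, 0.0582]
ee_rot: [0.001, 0.047, 0.999, -0.001]
contact_force: [0.3, -0.0, 1.0]
width: 0.0127
```

```bash
python3 go.py 0.457 -0.3223 0.10 174.6; python3 look.py 8
```

```text
now [ 0.4575 -0.3227  0.0582] yaw 174.61 tiltz [ 0.001  -0.0013 -1.    ] q [-0.738  0.361  1.742 -0.     1.037 -2.215] F [ 0.3 -0.   1. ] M [-0.02  0.08  0.04] w 12.7 t 12.1
shift cm [ 0.05  0.03 -4.18] turn deg [-0.07  0.07  0.01]
[ 0.4575 -0.3227  0.0582] [ 5.000e-04  4.700e-02  9.989e-01 -6.000e-04] [-0.738  0.361  1.742 -0.     1.037 -2.215] 12.1
```

View pics/w8.png

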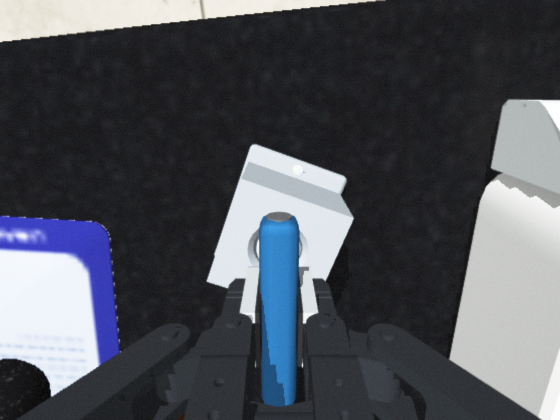

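servo_tool --deltas '[0,0,-0.3,0,0,0,0,0,-0.5,0,0,0,0,0,0,0,0,0]'

```text
clock: 12.45
position: [0.4569, -0.322, 0.066]
ee_rot: [-0.0, 0.047, 0.999, 0.0]
contact_force: [0.2, -0.2, -2.9]
width: 0.0126
```

```bash
python3 go.py 0.4575 -0.3227 0.10 174.6
```

```text
now [ 0.4569 -0.322   0.066 ] yaw 174.61 tiltz [-4.e-04  3.e-04 -1.e+00] q [-0.738  0.353  1.732 -0.     1.057 -2.215] F [ 0.2 -0.2 -2.9] M [-0.01 -0.01  0.03] w 12.6 t 12.45
shift cm [-0.07 -0.06 -3.4 ] turn deg [ 0.01 -0.03  0.01]
```

servo_tool --deltas '[-0.05,-0.05,-1,0,0,0,0,0,-1,0,0,0,0,0,-1,0,0,0,0,0,0,0,0,0]'

```text
clock: 12.85
position: [0.4578, -0.323, 0.0991]
ee_rot: [0.0, 0.047, 0.999, -0.0]
contact_force: [0.3, -0.6, -1.2]
width: 0.013
```

```bash
python3 go.py 0.4575 -0.3227 0.2 174.6
```

```text
now [ 0.4578 -0.323   0.0991] yaw 174.61 tiltz [ 5.e-04 -5.e-04 -1.e+00] q [-0.739  0.323  1.685 -0.     1.133 -2.215] F [ 0.3 -0.6 -1.2] M [-0.02 -0.07  0.01] w 13.0 t 12.85
shift cm [  0.03   0.02 -10.09] turn deg [-0.02  0.03  0.01]
```

servo_tool --deltas '[0,0,-1.5,0,0,0,0,0,-2.5,0,0,0,0,0,-2.5,0,0,0,0,0,-2.5,0,0,0,0,0,-1,0,0,0,0,0,0,0,0,0]'

```text
clock: 13.45
position: [0.4565, -0.3217, 0.2027]
ee_rot: [-0.001, 0.047, 0.999, 0.001]
contact_force: [0.4, 0.7, -1.6]
width: 0.0128
```

```bash
python3 go.py 0.5499 -0.0931 0.2 152; python3 look.py 9;python3 - <<'E'
from h import *
im,d=eyes.get_image('scene'); save('s9',cv2.resize(im[150:300,310:450],None,fx=4,fy=4,interpolation=cv2.INTER_CUBIC))
E
```

```text
now [ 0.4565 -0.3217  0.2027] yaw 174.61 tiltz [-0.0015  0.0016 -1.    ] q [-0.739  0.247  1.523  0.     1.373 -2.215] F [ 0.4  0.7 -1.6] M [-0.04  0.05 -0.03] w 12.8 t 13.45
shift cm [-7.15 23.63  0.29] turn deg [ 0.06 -0.11 22.61]
[ 0.4565 -0.3217  0.2027] [-8.000e-04  4.700e-02  9.989e-01  8.000e-04] [-0.739  0.247  1.523  0.     1.373 -2.215] 13.45
```

View pics/s9.png

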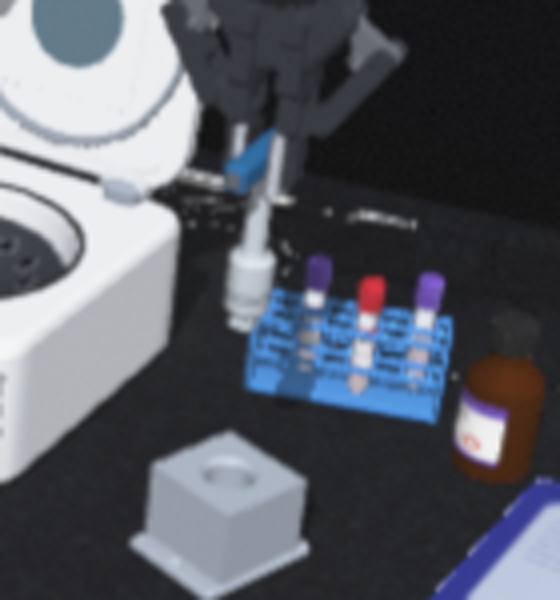

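View pics/w9.png

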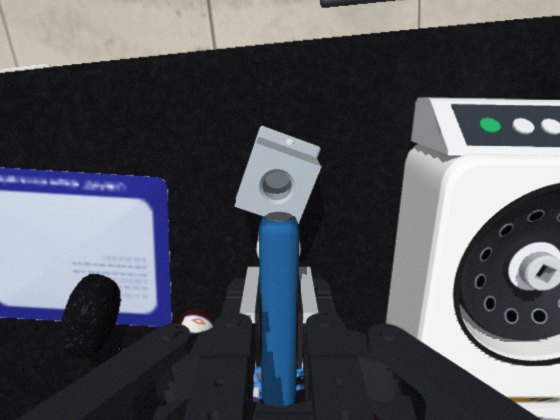

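```bash
python3 - <<'E'
from h import *
for t,(y,x,h,w,s) in {"w9":(165,225,130,110,5),"w8":(195,225,130,110,5)}.items():
    z=np.load("pics/%s.npz"%t); im=z["im"]; save(t+"c",cv2.resize(im[y:y+h,x:x+w],None,fx=s,fy=s,interpolation=cv2.INTER_CUBIC))
E
```

```text
(no output)
```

View pics/w9c.png

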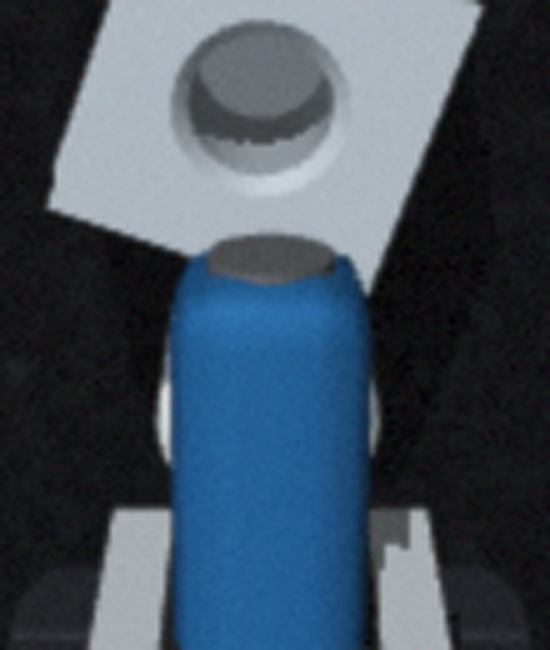

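View pics/w8c.png

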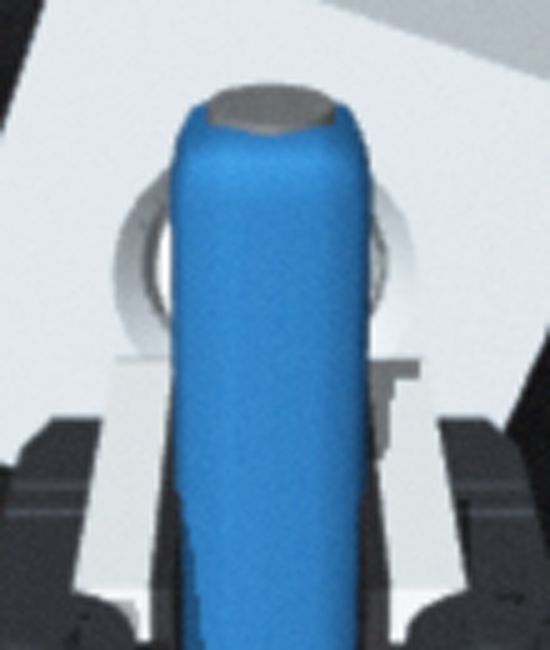

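```bash
python3 - <<'E'
from h import *
from scipy.spatial.transform import Rotation as Ro
z=np.load("pics/w9.npz"); c=(z["K"],z["D"],z["R"],z["t"]); pos=z["pos"]; w,a,b,cc=z["rot"]; R=Ro.from_quat([a,b,cc,w]).as_matrix()
print(R.round(3).tolist())
f=lambda x,y:((x+.5)/5-.5+225,(y+.5)/5-.5+165)
lift=pos[2]-.0582; tip=.010+lift
def rel(p): return np.round(1000*(R.T@(p-pos)),2)
# bar near end (top corner) : blue top face end; end face mid at bar mid height
print("cap centre at barmid z:",rel(onplane(c,[f(270,259)],tip+.106)[0]), " width pts:",rel(onplane(c,[f(207,259)],tip+.106)[0]),rel(onplane(c,[f(335,259)],tip+.106)[0]))
for r in (350,450,550): print("bar edges top z",r,rel(onplane(c,[f(172,r)],tip+.111)[0]),rel(onplane(c,[f(370,r)],tip+.111)[0]))
print("pads",rel(onplane(c,[f(170,508)],tip+.106)[0]))
print("barrel L/R at z tip+46:",rel(onplane(c,[f(157,415)],tip+.046)[0]),rel(onplane(c,[f(380,415)],tip+.046)[0]))
# bore mouth: outer edge of bevel at z .056 ; 
print("bore bevel", [np.round(1000*onplane(c,[f(*p)],.056)[0],2).tolist() for p in [(170,105),(352,105),(260,18),(262,195)]])
E
```

```text
[[-0.996, 0.094, -0.002], [0.094, 0.996, 0.002], [0.002, 0.001, -1.0]]
cap centre at barmid z: [ 39.1    0.26 -57.73]  width pts: [ 39.1   -4.14 -57.74] [ 39.09   4.81 -57.73]
bar edges top z 350 [ 34.26  -6.42 -62.75] [ 34.25   7.08 -62.73]
bar edges top z 450 [ 26.8   -6.54 -62.77] [ 26.79   7.21 -62.75]
bar edges top z 550 [ 19.06  -6.67 -62.78] [ 19.05   7.34 -62.76]
pads [ 19.85  -7.05 -57.78]
barrel L/R at z tip+46: [  0.92 -11.81   2.18] [ 0.91 12.11  2.22]
bore bevel [[455.76, -339.24, 56.0], [458.88, -306.27, 56.0], [441.34, -321.41, 56.0], [474.36, -324.2, 56.0]]
```

```bash
python3 - <<'E'
from h import *
from scipy.spatial.transform import Rotation as Ro
z=np.load("pics/w9.npz"); c=(z["K"],z["D"],z["R"],z["t"]); pos=z["pos"]; w,a,b,cc=z["rot"]; R=Ro.from_quat([a,b,cc,w]).as_matrix(); tip=.010+pos[2]-.0582
im=z["im"]; save("w9d",cv2.resize(im[222:272,245:315],None,fx=11,fy=11,interpolation=cv2.INTER_CUBIC))
# predicted silhouette for axis tool-x a0 (mm): top & bottom barrel circles
for a0 in (-1,0,1):
    P=[]
    th=np.radians([0,60,90,120,180])
    for h in (.046,.012):
        q=np.c_[.001*a0+.012*np.cos(th),.0002+.012*np.sin(th),np.full(5,0)]@R.T+pos; q[:,2]=tip+h
        P.append((proj(c,q)-[245,222]+.5)*11-.5)
    print(a0,np.round(P[0]).tolist(),np.round(P[1]).tolist())
    e=np.array([[.001*a0+.04,0,0]])@R.T+pos; e[:,2]=tip+.106; print("   bar end",np.round(proj(c,e),1), "cap seen",(270.5/5-.5+225,259.5/5-.5+165))
E
```

```text
-1 [[372.0, 93.0], [587.0, 209.0], [618.0, 323.0], [583.0, 434.0], [372.0, 544.0]] [[371.0, -124.0], [556.0, -23.0], [582.0, 77.0], [553.0, 175.0], [371.0, 272.0]]
   bar end [[278.1 216.4]] cap seen (278.6, 216.4)
0 [[372.0, 74.0], [587.0, 190.0], [618.0, 304.0], [583.0, 416.0], [372.0, 525.0]] [[371.0, -141.0], [556.0, -39.0], [583.0, 60.0], [553.0, 159.0], [371.0, 256.0]]
   bar end [[278.1 213.7]] cap seen (278.6, 216.4)
1 [[372.0, 54.0], [587.0, 171.0], [618.0, 285.0], [583.0, 397.0], [372.0, 507.0]] [[371.0, -158.0], [556.0, -56.0], [583.0, 44.0], [553.0, 143.0], [371.0, 240.0]]
   bar end [[278.1 211. ]] cap seen (278.6, 216.4)
```

View pics/w9d.png

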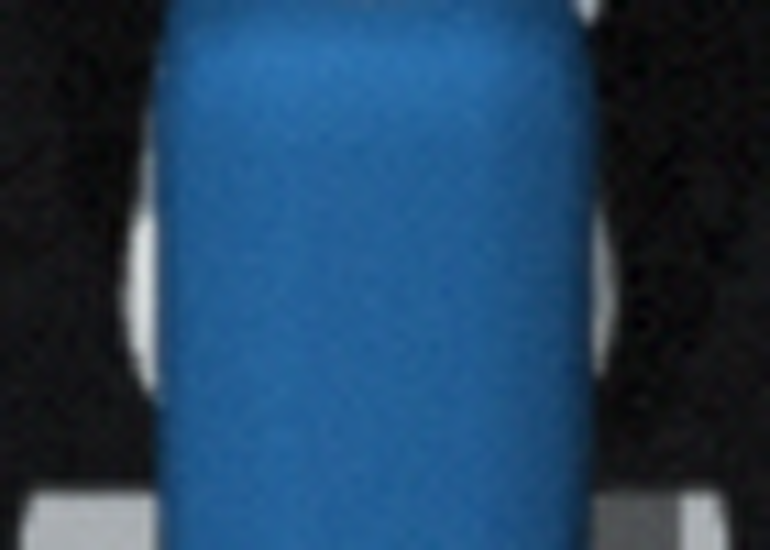

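```bash
python3 - <<'E'
from h import *
c=cal("scene")
for x,y,zt in [(.38,-.40,.12),(.36,-.38,.12),(.34,-.40,.14),(.36,-.25,.14),(.38,-.22,.14),(.4,-.42,.12)]:
    print(x,y,zt,np.round(proj(c,[[x,y,zt],[x,y,zt+.046],[x,y,zt+.106]]),0).tolist())
E
python3 -c "
import cv2; im=cv2.imread('pics/scene0.png'); cv2.imwrite('pics/sc1.png',cv2.resize(im[200:420,250:530],None,fx=2.8,fy=2.7))"
```

```text
0.38 -0.4 0.12 [[392.0, 271.0], [395.0, 252.0], [399.0, 226.0]]
0.36 -0.38 0.12 [[380.0, 273.0], [382.0, 254.0], [386.0, 228.0]]
0.34 -0.4 0.14 [[387.0, 272.0], [390.0, 253.0], [394.0, 226.0]]
0.36 -0.25 0.14 [[323.0, 247.0], [324.0, 228.0], [326.0, 203.0]]
0.38 -0.22 0.14 [[314.0, 239.0], [315.0, 221.0], [317.0, 196.0]]
0.4 -0.42 0.12 [[404.0, 269.0], [408.0, 250.0], [412.0, 225.0]]
```

View pics/sc1.png

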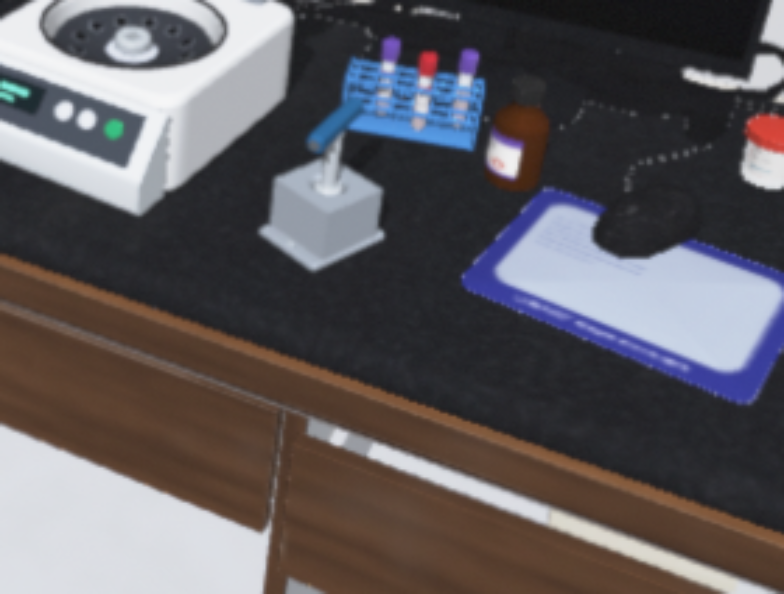

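servo_tool --deltas '[2.2,-2.4,0,0,0,0,2.2,-2.4,1,0,0,0,2.2,-2.4,2,0,0,0,2.2,-2.4,2,0,0,0,0,0,2.5,0,0,7,0,0,1.5,0,0,8,0,0,0.5,0,0,7,0,0,0,0,0,0,0,0,0,0,0,0]'

```text
clock: 14.45
position: [0.3493, -0.4029, 0.0883]
ee_rot: [-0.011, 0.242, 0.97, 0.01]
contact_force: [0.3, 0.0, -1.6]
width: 0.0126
```

```bash
python3 go.py 0.36 -0.41 0.108 152
```

```text
now [ 0.3493 -0.4029  0.0883] yaw 152.02 tiltz [-0.0174  0.0241 -0.9996] q [-9.860e-01  3.130e-01  1.732e+00 -1.000e-03  1.126e+00 -2.068e+00] F [ 0.3  0.  -1.6] M [ 0.01  0.01 -0.03] w 12.6 t 14.45
shift cm [-1.22 -0.1  -2.01] turn deg [ 0.75 -1.53  0.01]
```

servo_tool --deltas '[-1.2,-0.1,-1.9,0.75,-1.53,0]'

```text
clock: 14.55
position: [0.3582, -0.4077, 0.1047]
ee_rot: [-0.003, 0.241, 0.97, 0.002]
contact_force: [-0.3, 0.2, -1.5]
width: 0.0131
```

servo_tool --deltas '[0,0,0,0,0,0,0,0,0,0,0,0]'

```text
clock: 14.75
position: [0.3615, -0.4107, 0.1092]
ee_rot: [0.002, 0.24, 0.971, -0.001]
contact_force: [0.2, 0.3, -1.6]
width: 0.013
```

```bash
python3 go.py 0.36 -0.41 0.108 152
```

```text
now [ 0.3615 -0.4107  0.1092] yaw 152.27 tiltz [ 0.0026 -0.0032 -1.    ] q [-0.976  0.294  1.702  0.     1.142 -2.063] F [ 0.2  0.3 -1.6] M [ 0.04  0.01 -0.  ] w 13.0 t 14.75
shift cm [ 0.17 -0.01  0.12] turn deg [-0.09  0.22  0.27]
```

servo_tool --deltas '[0,0,0,-0.09,0.22,0,0,0,0,0,0,0]'

```text
clock: 14.95
position: [0.3623, -0.4111, 0.1107]
ee_rot: [0.001, 0.239, 0.971, -0.001]
contact_force: [0.0, 0.1, -2.2]
width: 0.0126
```

```bash
python3 go.py 0.36 -0.41 0.108 152; python3 - <<'E'
from h import *
s=manip.get_state(); c=cal("scene"); im,d=eyes.get_image("scene"); np.savez("pics/sA.npz",im=im,d=d,K=c[0],D=c[1],R=c[2],t=c[3],pos=s["position"],rot=s["ee_rot"])
save("sA",cv2.resize(im[230:310,360:440],None,fx=7,fy=7,interpolation=cv2.INTER_CUBIC))
p=s["position"]; print(np.round(proj(c,[[p[0],p[1],p[2]+h] for h in (-.048,-.036,-.002,.05,.066)]),1).tolist())
E
```

```text
now [ 0.3623 -0.4111  0.1107] yaw 152.35 tiltz [ 0.0013 -0.0022 -1.    ] q [-0.975  0.294  1.697 -0.     1.148 -2.064] F [ 0.   0.1 -2.2] M [-0.02  0.04  0.  ] w 12.6 t 14.95
shift cm [ 0.25 -0.01  0.27] turn deg [-0.08  0.13  0.35]
[[391.1, 299.4], [391.8, 294.8], [394.0, 281.4], [397.4, 260.0], [398.4, 253.3]]
```

View pics/sA.png

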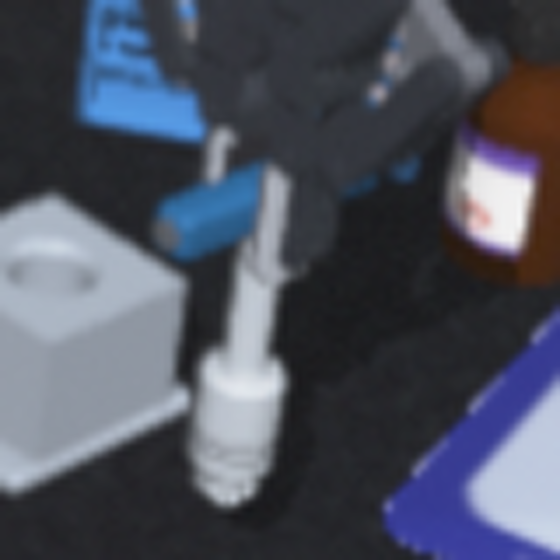

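```bash
cat > tilt.py <<'E'
import sys
from h import *
from scipy.spatial.transform import Rotation as Ro
z=np.load("pics/%s.npz"%sys.argv[1]); c=(z["K"],z["D"],z["R"],z["t"]); im=z["im"]; p=z["pos"]
w,a,b,cc=z["rot"]; R=Ro.from_quat([a,b,cc,w]).as_matrix()
g=cv2.cvtColor(im,cv2.COLOR_RGB2GRAY).astype(float)
def axis(h): return R@np.array([0,0,-h])+p   # h above reported TCP along tool
hs=np.linspace(-.05,.06,400); uv=proj(c,[axis(h) for h in hs])
out=[]
for h0,h1,hw in [(-.032,-.006,13),(.004,.026,8)]:
    rows=range(int(np.ceil(np.interp(-h1,-hs[::-1],uv[::-1,1]))),int(np.interp(-h0,-hs[::-1],uv[::-1,1]))+1)
    for r in rows:
        xc=np.interp(r,uv[::-1,1],uv[::-1,0]); h=np.interp(r,uv[::-1,1],hs[::-1])
        x=np.arange(int(xc)-hw,int(xc)+hw+1); v=g[r,x]; bg=min(np.median(v[:3]),np.median(v[-3:])); 
        t=(np.percentile(v,85)+bg)/2; k=np.where(v>t)[0]
        if len(k)<3 or k[0]==0 or k[-1]==len(v)-1: continue
        i,j=k[0],k[-1]; xl=x[i]-1+(t-v[i-1])/(v[i]-v[i-1]); xr=x[j]+(v[j]-t)/(v[j]-v[j+1])
        out.append((h,r,(xl+xr)/2-xc,xr-xl)); 
o=np.array(out); print(np.round(np.c_[o[:,0]*1000,o[:,1:]],2))
k=o[:,3]>3; f=np.polyfit(o[k,0],o[k,2],1); print("slope px/m",f, "deg",np.degrees(f[0]/ (np.hypot(*(uv[-1]-uv[0]))/.11)))
rr=c[2][0]; print("right vec . toolx, tooly", rr@R[:,0], rr@R[:,1], "px/mm", 512/ (c[2]@p+c[3])[2]/1000)
E
python3 tilt.py sA
```

```text
[[-28.9  292.     0.65  11.25]
 [-31.46 293.     0.44  11.43]
 [ 26.   270.     0.66   6.79]
 [ 23.56 271.     0.45   6.14]
 [ 21.12 272.     0.43   6.19]
 [ 18.67 273.     0.38   6.19]
 [ 16.21 274.     0.36   6.26]
 [ 13.75 275.     0.4    6.37]
 [ 11.29 276.     0.47   6.28]
 [  8.82 277.     0.48   6.17]
 [  6.34 278.     0.47   6.08]]
slope px/m [-1.29945202  0.48401071] deg -0.18243302669961828
right vec . toolx, tooly -0.839202726751522 -0.5435207064610288 px/mm 0.48942824127807366
```

```bash
python3 - <<'E'
import numpy as np
z=np.load("pics/sA.npz"); g=z["im"].astype(int).sum(2)//3
for r in range(282,296): print(r,g[r,380:406].tolist())
E
```

```text
282 [151, 151, 152, 150, 133, 59, 31, 50, 106, 180, 203, 194, 191, 202, 206, 205, 197, 183, 180, 179, 93, 37, 29, 29, 30, 30]
283 [151, 151, 151, 148, 126, 59, 37, 53, 111, 186, 208, 209, 205, 211, 215, 214, 209, 199, 198, 196, 126, 52, 29, 29, 27, 29]
284 [151, 151, 152, 146, 124, 88, 58, 56, 110, 178, 209, 219, 221, 222, 224, 222, 219, 217, 217, 206, 144, 60, 30, 29, 30, 32]
285 [151, 152, 151, 149, 143, 142, 117, 72, 111, 166, 196, 215, 225, 229, 231, 228, 227, 225, 222, 205, 132, 54, 30, 29, 31, 39]
286 [152, 152, 153, 154, 165, 183, 168, 95, 123, 165, 186, 198, 211, 221, 224, 226, 224, 220, 205, 179, 95, 39, 29, 28, 31, 37]
287 [152, 156, 161, 169, 185, 190, 168, 104, 135, 168, 186, 194, 199, 202, 204, 204, 202, 194, 183, 157, 76, 34, 30, 32, 33, 38]
288 [163, 174, 179, 180, 178, 157, 129, 99, 146, 173, 187, 195, 197, 199, 200, 201, 197, 190, 177, 150, 69, 33, 29, 30, 33, 38]
289 [183, 188, 177, 154, 129, 89, 72, 92, 149, 175, 189, 195, 196, 199, 200, 199, 195, 188, 172, 137, 59, 31, 30, 33, 36, 39]
290 [175, 152, 128, 87, 66, 48, 55, 93, 147, 177, 190, 195, 197, 198, 199, 198, 193, 184, 167, 116, 49, 32, 30, 32, 37, 40]
291 [125, 83, 63, 44, 40, 42, 56, 93, 136, 173, 189, 194, 196, 198, 199, 197, 191, 181, 163, 105, 45, 31, 31, 31, 34, 39]
292 [60, 45, 39, 40, 40, 43, 61, 99, 133, 161, 176, 188, 194, 195, 196, 195, 189, 176, 149, 84, 38, 32, 32, 31, 31, 38]
293 [39, 40, 41, 41, 42, 43, 66, 110, 133, 153, 160, 173, 182, 184, 184, 183, 180, 162, 126, 63, 32, 33, 29, 30, 30, 37]
294 [40, 41, 42, 41, 38, 40, 65, 112, 143, 157, 171, 162, 164, 170, 170, 168, 166, 141, 119, 60, 32, 30, 30, 31, 34, 39]
295 [41, 43, 41, 38, 36, 36, 54, 103, 156, 167, 167, 163, 173, 180, 180, 176, 167, 145, 111, 49, 29, 31, 28, 30, 33, 39]
```

```bash
python3 - <<'E'
from h import *
z=np.load("pics/w8.npz"); im=z["im"]; save("w8d",cv2.resize(im[220:270,240:315],None,fx=10,fy=10,interpolation=cv2.INTER_CUBIC))
E
```

```text
(no output)
```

View pics/w8d.png

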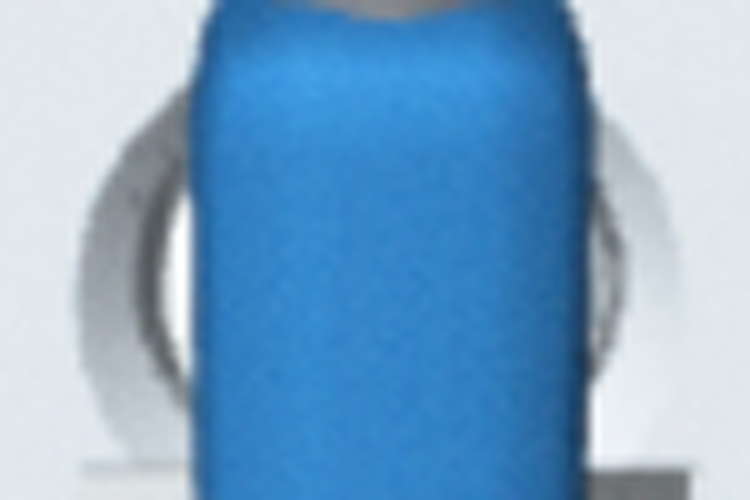

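```bash
python3 - <<'E'
from h import *
from scipy.spatial.transform import Rotation as Ro
z=np.load("pics/w8.npz"); c=(z["K"],z["D"],z["R"],z["t"]); pos=z["pos"]; w,a,b,cc=z["rot"]; R=Ro.from_quat([a,b,cc,w]).as_matrix()
f=lambda x,y:((x+.5)/10-.5+240,(y+.5)/10-.5+220)
def rel(p): return np.round(1000*(R.T@(p-pos)),2)
for nm,q in [("barL",(158,285)),("barLt",(188,195)),("barLb",(188,380)),("barR",(612,287)),("barRb",(590,345)),("boreL",(135,288)),("boreR",(628,265)),("bevL",(75,300)),("bevR",(682,292)),("bevLt",(188,90))]:
    p=onplane(c,[f(*q)],.056)[0]; print(nm,rel(p))
print("bore centre in tool", rel(np.array([.45785,-.32275,.056])))
# expected rows for barrel circle
for a0 in (-1,0,1):
    th=np.radians([50,90,130,-50,-90,-130]); q=np.c_[.001*a0+.012*np.cos(th),.0001+.012*np.sin(th),0*th]@R.T+pos; q[:,2]=.056
    print(a0,np.round((proj(c,q)-[240,220]+.5)*10-.5).tolist())
E
```

```text
barL [  0.65 -12.15   2.24]
barLt [  5.87 -10.45   2.23]
barLb [ -4.95 -10.63   2.25]
barR [ 0.55 12.21  2.21]
barRb [-2.86 11.09  2.22]
boreL [  0.48 -13.39   2.24]
boreR [ 1.83 13.05  2.21]
bevL [ -0.23 -16.63   2.25]
bevR [ 0.26 15.98  2.21]
bevLt [ 11.84 -10.35   2.23]
bore centre in tool [-0.38 -0.01  2.23]
-1 [[559.0, 180.0], [609.0, 313.0], [555.0, 443.0], [213.0, 180.0], [163.0, 313.0], [218.0, 443.0]]
0 [[560.0, 163.0], [610.0, 296.0], [555.0, 426.0], [213.0, 163.0], [163.0, 296.0], [217.0, 426.0]]
1 [[560.0, 145.0], [610.0, 279.0], [556.0, 410.0], [213.0, 145.0], [163.0, 279.0], [217.0, 410.0]]
```

servo_tool --deltas '[0,0,0,0,0,8.5,0,0,0,0,0,8.5,0,0,0,0,0,8.5,0,0,0,0,0,8.5,0,0,0,0,0,8.5,0,0,0,0,0,8.5,0,0,0,0,0,8.5,0,0,0,0,0,8.5,0,0,0,0,0,8.5,0,0,0,0,0,8.5,0,0,0,0,0,8.5,0,0,0,0,0,8.5,0,0,0,0,0,8.5,0,0,0,0,0,8.5,0,0,0,0,0,8.5,0,0,0,0,0,8.5,0,0,0,0,0,8.5,0,0,0,0,0,8.5,0,0,0,0,0,8.5,0,0,0,0,0,8.5]'

```text
clock: 17.0
position: [0.3591, -0.408, 0.1071]
ee_rot: [-0.002, 0.985, -0.172, -0.003]
contact_force: [-1.4, -0.1, -1.1]
width: 0.0131
```

```bash
python3 go.py 0.3623 -0.4111 0.1107 -27.65
```

```text
now [ 0.3591 -0.408   0.1071] yaw -19.79 tiltz [-0.0046  0.0055 -1.    ] q [-9.770e-01  2.970e-01  1.703e+00 -1.000e-03  1.149e+00  9.400e-01] F [-1.4 -0.1 -1.1] M [ 0.02 -0.01 -0.  ] w 13.1 t 17.0
shift cm [ 0.41  0.18 -0.37] turn deg [-0.18  0.37  7.86]
```

servo_tool --deltas '[0.41,0.18,-0.37,-0.18,0.37,7.86,0,0,0,0,0,0,0,0,0,0,0,0]'

```text
clock: 17.3
position: [0.3618, -0.4105, 0.1101]
ee_rot: [-0.001, 0.971, -0.24, -0.001]
contact_force: [-0.4, -0.0, -1.8]
width: 0.0127
```

```bash
python3 go.py 0.3623 -0.4111 0.1107 -27.65; python3 - <<'E'
from h import *
s=manip.get_state(); c=cal("scene"); im,d=eyes.get_image("scene"); np.savez("pics/sB.npz",im=im,d=d,K=c[0],D=c[1],R=c[2],t=c[3],pos=s["position"],rot=s["ee_rot"])
save("sB",cv2.resize(im[230:310,360:440],None,fx=7,fy=7,interpolation=cv2.INTER_CUBIC))
E
python3 tilt.py sA |grep -v '\['; python3 tilt.py sB
python3 - <<'E'
import numpy as np
z=np.load("pics/sB.npz"); g=z["im"].astype(int).sum(2)//3
for r in range(282,296): print(r,g[r,380:406].tolist())
E
```

```text
now [ 0.3618 -0.4105  0.1101] yaw -27.83 tiltz [-0.0011  0.0015 -1.    ] q [-0.976  0.296  1.695 -0.     1.152  1.081] F [-0.4 -0.  -1.8] M [-0.05 -0.03  0.04] w 12.7 t 17.3
shift cm [ 0.07  0.03 -0.06] turn deg [-0.05  0.1  -0.18]
right vec . toolx, tooly -0.839202726751522 -0.5435207064610288 px/mm 0.48942824127807366
[[-30.82 293.    -0.35  11.59]
 [ 24.18 271.    -0.52   6.27]
 [ 21.74 272.    -0.53   6.12]
 [ 19.29 273.    -0.49   6.22]
 [ 16.84 274.    -0.45   6.31]
 [ 14.38 275.    -0.39   6.33]
 [ 11.91 276.    -0.42   6.2 ]
 [  9.45 277.    -0.48   6.1 ]
 [  6.97 278.    -0.55   6.09]
 [  4.49 279.    -0.64   6.46]]
slope px/m [-2.16231189 -0.45946556] deg -0.30342249150920336
right vec . toolx, tooly 0.8408337481104545 0.5408266090183202 px/mm 0.48937249524964854
282 [151, 151, 151, 151, 133, 61, 59, 121, 183, 199, 178, 190, 202, 205, 203, 190, 173, 184, 129, 57, 35, 32, 27, 29, 29, 29]
283 [151, 151, 151, 148, 127, 60, 70, 135, 195, 207, 197, 205, 210, 213, 209, 199, 187, 199, 178, 89, 37, 31, 29, 30, 30, 29]
284 [151, 152, 151, 146, 125, 89, 83, 138, 198, 215, 216, 216, 2
[... 730 characters left out ...]
69, 117, 162, 179, 191, 199, 202, 203, 203, 201, 194, 183, 155, 86, 38, 30, 31, 32, 40, 40, 40]
291 [126, 84, 63, 45, 44, 69, 120, 160, 179, 191, 198, 202, 203, 202, 199, 193, 178, 149, 73, 35, 30, 29, 32, 37, 40, 40]
292 [61, 44, 40, 40, 44, 71, 118, 149, 171, 191, 197, 201, 202, 201, 198, 190, 173, 138, 65, 32, 30, 31, 34, 33, 41, 41]
293 [40, 39, 40, 40, 48, 78, 127, 137, 157, 178, 184, 193, 201, 199, 193, 181, 159, 121, 53, 31, 30, 31, 29, 32, 40, 40]
294 [39, 41, 40, 40, 45, 83, 135, 145, 155, 161, 166, 178, 186, 185, 179, 165, 144, 110, 50, 33, 31, 31, 29, 30, 39, 42]
295 [41, 42, 39, 38, 43, 80, 137, 158, 164, 173, 177, 169, 160, 157, 156, 161, 145, 94, 42, 32, 30, 30, 30, 35, 40, 41]
```

servo_tool --deltas '[0,0,-2,0,0,-8,0,0,-3,0,0,-8.5,0,0,-3,0,0,-8.5,0,0,-1,0,0,-8.5,0,0,0,0,0,-8.5,0,0,0,0,0,-8.5,0,0,0,0,0,-8.5,0,0,0,0,0,-8.5,0,0,0,0,0,-8.5,0,0,0,0,0,-8.5,0,0,0,0,0,-8.5,0,0,0,0,0,-8.5,0,0,0,0,0,-8.5,0,0,0,0,0,-8.5,0,0,0,0,0,-8.5,0,0,0,0,0,-8.5,0,0,0,0,0,-8.5,0,0,0,0,0,-8.5,0,0,0,0,0,-8.5,0,0,0,0,0,-8.5]'

```text
clock: 19.35
position: [0.3575, -0.4057, 0.1989]
ee_rot: [-0.006, 0.31, 0.951, 0.004]
contact_force: [-0.4, 0.5, -1.6]
width: 0.0127
```

```bash
python3 go.py 0.5475 -0.0935 0.2 151.8
```

```text
now [ 0.3575 -0.4057  0.1989] yaw 143.9 tiltz [-0.009   0.0119 -0.9999] q [-9.770e-01  2.310e-01  1.556e+00 -1.000e-03  1.370e+00 -1.917e+00] F [-0.4  0.5 -1.6] M [0.02 0.03 0.06] w 12.7 t 19.35
shift cm [ 3.05 36.42  0.08] turn deg [ 0.3 -0.8 -7.9]
```

servo_tool --deltas '[0.4,2,0,0.3,-0.8,-7.9,-0.2,4.5,0,0,0,0,-0.2,4.5,0,0,0,0,-0.2,4.5,0,0,0,0,-0.2,4.5,0,0,0,0,-0.2,4.5,0,0,0,0,-0.2,4.5,0,0,0,0,-0.2,4,0,0,0,0,0,2,0,0,0,0,0,0.5,0,0,0,0,0,0,0,0,0,0,0,0,0,0,0,0]'

```text
clock: 20.55
position: [0.5356, -0.0865, 0.1952]
ee_rot: [-0.002, 0.23, 0.973, -0.001]
contact_force: [0.4, -0.2, -1.2]
width: 0.0132
```

```bash
python3 go.py 0.5475 -0.0935 0.17 151.8
```

```text
now [ 0.5356 -0.0865  0.1952] yaw 153.39 tiltz [-0.0039 -0.0011 -1.    ] q [-0.287  0.229  1.568 -0.002  1.349 -1.392] F [ 0.4 -0.2 -1.2] M [-0.03 -0.05  0.01] w 13.2 t 20.55
shift cm [-1.38 -0.09  2.51] turn deg [-0.16 -0.17  1.59]
```

servo_tool --deltas '[-1.38,-0.09,2.4,-0.16,-0.17,1.59,0,0,0,0,0,0,0,0,0,0,0,0]'

```text
clock: 20.85
position: [0.5459, -0.0974, 0.1718]
ee_rot: [0.0, 0.245, 0.969, -0.001]
contact_force: [0.4, -0.4, -1.8]
width: 0.0127
```

```bash
python3 go.py 0.5475 -0.0935 0.15 151.8; python3 look.py 10
```

```text
now [ 0.5459 -0.0974  0.1718] yaw 151.59 tiltz [-1.0e-04 -1.8e-03 -1.0e+00] q [-0.301  0.259  1.586 -0.002  1.297 -1.375] F [ 0.4 -0.4 -1.8] M [ 0.02 -0.03  0.01] w 12.7 t 20.85
shift cm [0.05 0.42 2.18] turn deg [-0.1   0.04 -0.21]
[ 0.5459 -0.0974  0.1718] [ 2.000e-04  2.454e-01  9.694e-01 -9.000e-04] [-0.301  0.259  1.586 -0.002  1.297 -1.375] 20.85
```

View pics/w10.png

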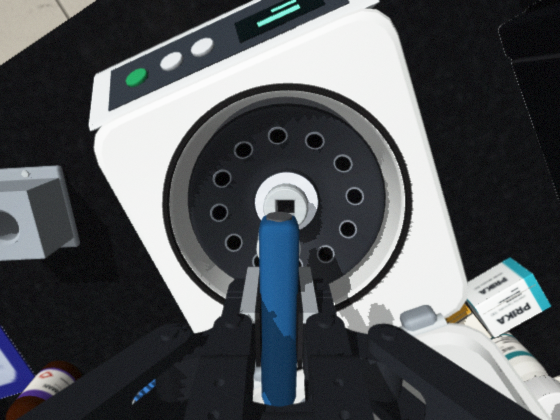

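```bash
python3 - <<'E'
from h import *
z=np.load("pics/w10.npz"); im=z["im"]; save("w10c",cv2.resize(im[165:225,245:330],None,fx=9,fy=9,interpolation=cv2.INTER_CUBIC))
E
```

```text
(no output)
```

View pics/w10c.png

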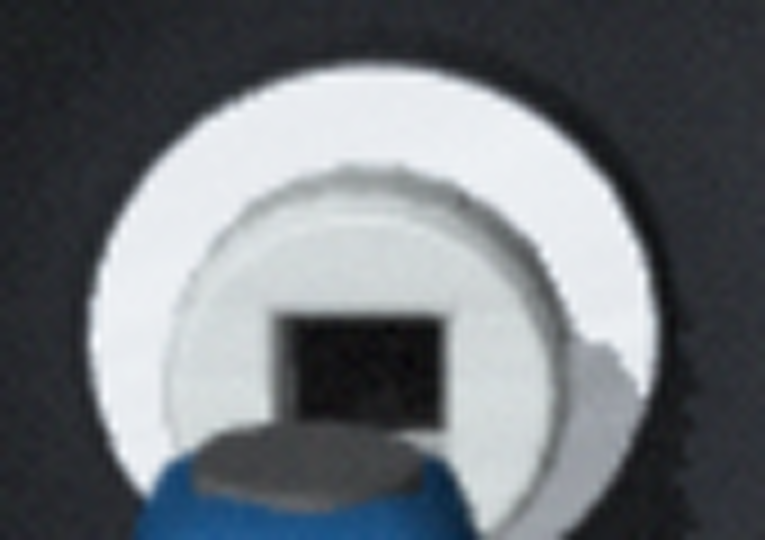

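servo_tool --deltas '[0.05,0.42,1.6,-0.1,0.04,-0.2,0,0,0,0,0,0,0,0,0,0,0,0]'

```text
clock: 21.2
position: [0.547, -0.0953, 0.1584]
ee_rot: [0.001, 0.244, 0.97, -0.0]
contact_force: [-0.3, 0.4, -1.2]
width: 0.0128
```

```bash
python3 go.py 0.5475 -0.0935 0.15 151.8
```

```text
now [ 0.547  -0.0953  0.1584] yaw 151.72 tiltz [ 0.0025 -0.0016 -1.    ] q [-2.970e-01  2.670e-01  1.608e+00 -1.000e-03  1.263e+00 -1.374e+00] F [-0.3  0.4 -1.2] M [-0.05 -0.05 -0.01] w 12.8 t 21.2
shift cm [0.04 0.18 0.84] turn deg [-0.01  0.17 -0.08]
```

servo_tool --deltas '[0.04,0.18,0.8,0,0.17,-0.1,0,0,0,0,0,0]'

```text
clock: 21.4
position: [0.5479, -0.0938, 0.1517]
ee_rot: [0.001, 0.243, 0.97, -0.0]
contact_force: [0.1, 0.4, -2.0]
width: 0.0131
```

```bash
python3 go.py 0.5475 -0.0935 0.142 151.8; python3 - <<'E'
from h import *
from scipy.spatial.transform import Rotation as Ro
z=np.load("pics/w10.npz"); c=(z["K"],z["D"],z["R"],z["t"]); pos=z["pos"]; w,a,b,cc=z["rot"]; R=Ro.from_quat([a,b,cc,w]).as_matrix()
f=lambda x,y:((x+.5)/9-.5+245,(y+.5)/9-.5+165)
for q in [(275,316),(447,316),(447,430),(275,420)]:
    p=onplane(c,[f(*q)],.0943)[0]; print(np.round(1000*p,2),np.round(1000*(R.T@(p-pos)),2))
E
```

```text
now [ 0.5479 -0.0938  0.1517] yaw 151.82 tiltz [ 1.9e-03 -9.0e-04 -1.0e+00] q [-0.295  0.273  1.617 -0.     1.249 -1.373] F [ 0.1  0.4 -2. ] M [-0.01  0.07 -0.01] w 13.1 t 21.4
shift cm [0.06 0.01 0.97] turn deg [0.01 0.12 0.02]
[539.78 -96.89  94.3 ] [ 5.74 -2.32 77.51]
[546.37 -84.69  94.3 ] [ 5.75 11.55 77.49]
[554.95 -89.18  94.3 ] [-3.93 11.68 77.5 ]
[ 547.53 -101.11   94.3 ] [-3.08 -2.35 77.52]
```

servo_tool --deltas '[0.04,0,0.5,0,0.1,0,0,0,0,0,0,0]'

```text
clock: 21.6
position: [0.5478, -0.0937, 0.1468]
ee_rot: [0.001, 0.243, 0.97, -0.0]
contact_force: [0.1, 0.2, -3.0]
width: 0.0128
```

```bash
python3 go.py 0.5476 -0.0934 0.142 151.8
```

```text
now [ 0.5478 -0.0937  0.1468] yaw 151.83 tiltz [ 1.e-03 -4.e-04 -1.e+00] q [-0.295  0.277  1.624 -0.     1.239 -1.374] F [ 0.1  0.2 -3. ] M [-0.01  0.05 -0.02] w 12.8 t 21.6
shift cm [0.03 0.02 0.48] turn deg [0.01 0.06 0.03]
```

servo_tool --deltas '[0.03,0.02,0.3,0,0.05,0,0,0,0,0,0,0]'

```text
clock: 21.8
position: [0.5477, -0.0933, 0.1436]
ee_rot: [0.0, 0.243, 0.97, 0.0]
contact_force: [0.1, -0.9, -1.0]
width: 0.0131
```

servo_tool --deltas '[0.02,0.01,0.2,0,0,0,0,0,0,0,0,0]'

```text
clock: 22.0
position: [0.5477, -0.0931, 0.1415]
ee_rot: [0.0, 0.243, 0.97, 0.0]
contact_force: [-0.5, 0.3, -1.1]
width: 0.013
```

```bash
python3 go.py 0.5476 -0.0934 0.139 151.8
```

```text
now [ 0.5477 -0.0931  0.1415] yaw 151.85 tiltz [ 4.e-04  0.e+00 -1.e+00] q [-0.294  0.281  1.632  0.     1.228 -1.373] F [-0.5  0.3 -1.1] M [-0.02  0.02  0.04] w 13.0 t 22.0
shift cm [-0.01 -0.03  0.25] turn deg [0.01 0.02 0.05]
```

servo_tool --deltas '[0,-0.02,0.2,0,0,0,0,0,0,0,0,0]'

```text
clock: 22.2
position: [0.548, -0.0934, 0.1394]
ee_rot: [0.001, 0.243, 0.97, -0.0]
contact_force: [-0.5, -0.4, -1.8]
width: 0.0128
```

servo_tool --deltas '[0,0,0.2,0,0,0,0,0,0,0,0,0]'

```text
clock: 22.4
position: [0.5481, -0.0935, 0.1373]
ee_rot: [0.001, 0.243, 0.97, -0.0]
contact_force: [-1.0, -0.1, -2.5]
width: 0.0127
```

```bash
python3 go.py 0.5486 -0.0925 0.137 151.8
```

```text
now [ 0.5481 -0.0935  0.1373] yaw 151.85 tiltz [ 1.4e-03 -4.0e-04 -1.0e+00] q [-0.294  0.284  1.639  0.     1.217 -1.374] F [-1.  -0.1 -2.5] M [ 0.   -0.01 -0.02] w 12.7 t 22.4
shift cm [-0.    0.11  0.03] turn deg [0.02 0.08 0.05]
```

servo_tool --deltas '[0,0.04,0.2,0,0.08,0,0,0,0,0,0,0]'

```text
clock: 22.6
position: [0.5483, -0.0931, 0.1352]
ee_rot: [0.0, 0.243, 0.97, 0.0]
contact_force: [0.5, -0.1, -1.5]
width: 0.0129
```

servo_tool --deltas '[0,0.04,0.2,0,0,0,0,0,0,0,0,0]'

```text
clock: 22.8
position: [0.5486, -0.0928, 0.133]
ee_rot: [0.0, 0.243, 0.97, 0.0]
contact_force: [0.5, 0.6, -2.0]
width: 0.013
```

```bash
python3 go.py 0.5486 -0.0925 0.132 151.8
```

```text
now [ 0.5486 -0.0928  0.133 ] yaw 151.84 tiltz [ 2.e-04  3.e-04 -1.e+00] q [-0.293  0.289  1.643  0.     1.209 -1.372] F [ 0.5  0.6 -2. ] M [ 0.03 -0.04  0.03] w 13.0 t 22.8
shift cm [0.01 0.02 0.1 ] turn deg [0.02 0.   0.04]
```

servo_tool --deltas '[0,0.02,0.1,0,0,0,0,0,0,0,0,0]'

```text
clock: 23.0
position: [0.5486, -0.0926, 0.1319]
ee_rot: [0.0, 0.243, 0.97, 0.0]
contact_force: [0.2, -0.3, -2.4]
width: 0.013
```

servo_tool --deltas '[0,0,0.1,0,0,0,0,0,0,0,0,0]'

```text
clock: 23.2
position: [0.5488, -0.0927, 0.1313]
ee_rot: [0.0, 0.243, 0.97, 0.0]
contact_force: [-0.3, -0.2, -1.8]
width: 0.0126
```

servo_tool --deltas '[0,0,0.1,0,0,0,0,0,0,0,0,0]'

```text
clock: 23.4
position: [0.549, -0.0926, 0.1312]
ee_rot: [0.001, 0.243, 0.97, 0.0]
contact_force: [-0.7, 0.3, -1.0]
width: 0.0126
```

```bash
python3 go.py 0.5486 -0.0925 0.13 151.8
```

```text
now [ 0.549  -0.0926  0.1312] yaw 151.85 tiltz [ 0.0015  0.     -1.    ] q [-0.292  0.29   1.647  0.     1.203 -1.372] F [-0.7  0.3 -1. ] M [0.08 0.14 0.04] w 12.6 t 23.4
shift cm [ 0.04 -0.01  0.12] turn deg [0.04 0.07 0.05]
```

servo_tool --deltas '[0.03,0,0.2,0,0.05,0]'

```text
clock: 23.5
position: [0.5494, -0.0922, 0.1302]
ee_rot: [0.001, 0.243, 0.97, 0.001]
contact_force: [-1.3, 0.8, 12.8]
width: 0.0132
```

```bash
python3 go.py 0.5486 -0.0925 0.13 151.8
```

```text
now [ 0.5494 -0.0922  0.1302] yaw 151.84 tiltz [ 2.6e-03  7.0e-04 -1.0e+00] q [-2.920e-01  2.910e-01  1.648e+00  1.000e-03  1.200e+00 -1.372e+00] F [-1.3  0.8 12.8] M [ 0.36  0.24 -0.04] w 13.2 t 23.5
shift cm [ 0.06 -0.06  0.02] turn deg [0.1  0.11 0.04]
```

servo_tool --deltas '[0.07,-0.06,0.18,0.1,0.12,0]'

```text
clock: 23.6
position: [0.5496, -0.0923, 0.1302]
ee_rot: [0.001, 0.243, 0.97, 0.0]
contact_force: [-1.8, 2.2, 12.0]
width: 0.013
```

```bash
python3 go.py 0.5486 -0.0925 0.13 151.8; python3 look.py 11
```

```text
now [ 0.5496 -0.0923  0.1302] yaw 151.83 tiltz [ 3.e-03  2.e-04 -1.e+00] q [-2.920e-01  2.910e-01  1.648e+00  1.000e-03  1.200e+00 -1.371e+00] F [-1.8  2.2 12. ] M [ 0.4   0.36 -0.01] w 13.0 t 23.6
shift cm [ 0.08 -0.07  0.02] turn deg [0.09 0.15 0.03]
[ 0.5496 -0.0923  0.1302] [1.400e-03 2.434e-01 9.699e-01 5.000e-04] [-2.920e-01  2.910e-01  1.648e+00  1.000e-03  1.200e+00 -1.371e+00] 23.6
```

View pics/w11.png

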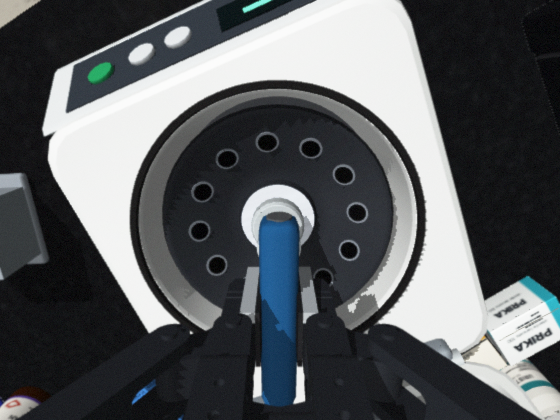

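```bash
python3 - <<'E'
from h import *
z=np.load("pics/w11.npz"); im=z["im"]; save("w11c",cv2.resize(im[175:265,230:325],None,fx=8,fy=8,interpolation=cv2.INTER_CUBIC))
E
```

```text
(no output)
```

View pics/w11c.png

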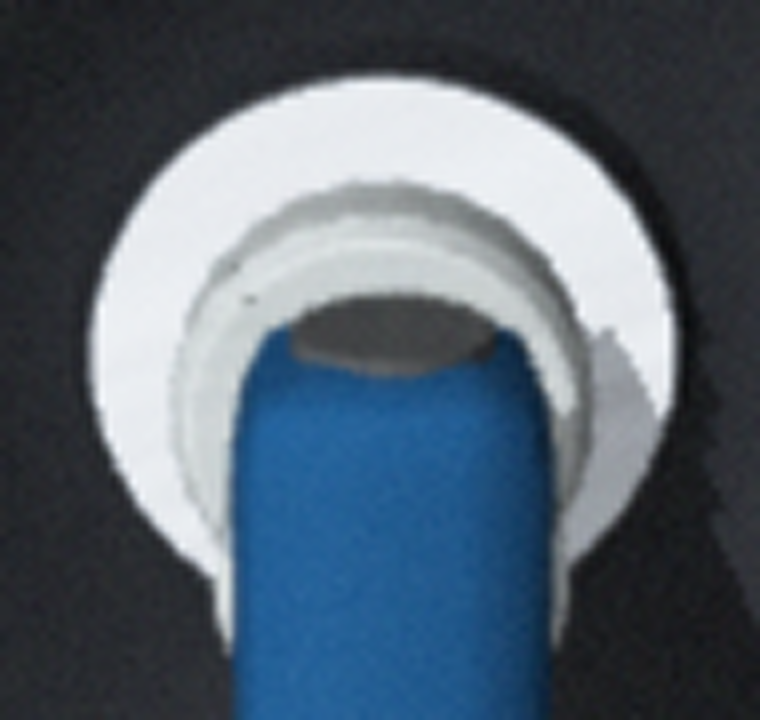

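```bash
cat > head.py <<'E'
import sys
from h import *
from scipy.spatial.transform import Rotation as Ro
def run(tag,ox,oy,s,pts):
    z=np.load("pics/%s.npz"%tag); c=(z["K"],z["D"],z["R"],z["t"]); pos=z["pos"]; w,a,b,cc=z["rot"]; R=Ro.from_quat([a,b,cc,w]).as_matrix()
    f=lambda x,y:((x+.5)/s-.5+ox,(y+.5)/s-.5+oy)
    for nm,q,zz in pts:
        p=onplane(c,[f(*q)],zz)[0]; ax=np.array([.5499,-.0931,zz])
        print(nm,np.round(1000*p,2),"rel axis in tool",np.round(1000*(R.T@(p-ax))[:2],2),"rel TCP",np.round(1000*(R.T@(p-pos))[:2],2))
if __name__=="__main__":
    run("w11",230,175,8,[("top",(385,215),.0943),("base",(378,180),.0803),("L",(170,395),.094),("R",(592,400),.094),("hubT",(390,75),.078),("hubL",(90,355),.078),("hubR",(680,340),.078),("capC",(392,335),.188),("barL",(232,560),.196),("barR",(552,560),.196)])
E
python3 head.py; sed -i 's/g0=np.array.*/g0=np.array([0.55,-0.093])/' rot.py; python3 rot.py 11 | head -3
```

```text
top [534.67 -84.67  94.3 ] rel axis in tool [17.41  0.24] rel TCP [16.85 -0.4 ]
base [535.5  -85.76  80.3 ] rel axis in tool [16.16 -0.33] rel TCP [15.63 -0.99]
L [ 539.72 -106.36   94.  ] rel axis in tool [  2.71 -16.5 ] rel TCP [  2.14 -17.14]
R [555.61 -77.61  94.  ] rel axis in tool [ 2.28 16.36] rel TCP [ 1.72 15.71]
hubT [528.77 -81.06  78.  ] rel axis in tool [24.31  0.64] rel TCP [23.78 -0.03]
hubL [ 538.09 -114.36   78.  ] rel axis in tool [  0.37 -24.32] rel TCP [ -0.15 -24.99]
hubR [560.1 -70.5  78. ] rel axis in tool [ 1.68 24.74] rel TCP [ 1.15 24.07]
capC [514.88 -73.67 188.  ] rel axis in tool [40.05  0.6 ] rel TCP [39.24  0.1 ]
barL [518.05 -82.98 196.  ] rel axis in tool [32.85 -6.11] rel TCP [32.03 -6.59]
barR [524.38 -71.18 196.  ] rel axis in tool [32.85  7.28] rel TCP [32.02  6.8 ]
hub [550.08 -93.18  24.34] 145 142
bowl(inner white->black) [549.1  -92.61  81.92] 145 143
bowl(outer blk->white) [550.09 -93.07  87.13] 135 135
```

```bash
cat > ax.py <<'E'
from h import *
import sys
from scipy.spatial.transform import Rotation as Ro
a=float(sys.argv[1]) if len(sys.argv)>1 else -1.0; b=0.1
s=manip.get_state(); w,x,y,c=s["ee_rot"]; R=Ro.from_quat([x,y,c,w]).as_matrix()
k=s["position"]+R@np.array([a/1000,b/1000,-0.014+0.048*0])  # key point near head
e=(R.T@(np.array([.5499,-.0931,k[2]])-k))*100
F=R.T@np.array(s["contact_force"]); M=np.array(s["moment"])
print("t",s["clock"],"yaw",round(float(np.degrees(np.arctan2(R[1,0],R[0,0]))),2),"z",round(float(s["position"][2])*1000,2),"shift to axis cm",np.round(e[:2],3),"tilt(toolx,tooly)",np.round(np.degrees([-R.T[1]@[0,0,-1],R.T[0]@[0,0,-1]]),2),"F tool",np.round(F,1),"Mw",np.round(M,2),"q6",round(float(s["qpos"][5]),2),"w",round(float(s["width"])*1000,1))
E
python3 ax.py
```

```text
t 23.65 yaw 151.83 z 130.28 shift to axis cm [ 0.03  -0.064] tilt(toolx,tooly) [0.09 0.15] F tool [ 1.9 -0.4 -9.8] Mw [0.37 0.37 0.03] q6 -1.37 w 13.0
```

servo_tool --deltas '[0.06,-0.03,0.18,0.1,0.15,0,0.04,-0.02,0.16,0,0,2,0,0.01,0.15,0,0,3,0,0.01,0.15,0,0,3]'

```text
clock: 24.05
position: [0.55, -0.0919, 0.1301]
ee_rot: [0.003, 0.312, 0.95, 0.0]
contact_force: [-3.1, -0.1, 9.0]
width: 0.0126
```

```bash
python3 ax.py
```

```text
t 24.05 yaw 143.58 z 130.15 shift to axis cm [ 0.026 -0.11 ] tilt(toolx,tooly) [0.15 0.33] F tool [ 2.3 -1.9 -9. ] Mw [0.17 0.59 0.04] q6 -1.23 w 12.6
```

servo_tool --deltas '[0.06,-0.12,0.15,0.2,0.4,0,0.04,-0.08,0.15,0.1,0.2,0]'

```text
clock: 24.25
position: [0.5497, -0.0922, 0.1302]
ee_rot: [-0.0, 0.313, 0.95, 0.001]
contact_force: [-0.6, 1.5, 7.0]
width: 0.0129
```

```bash
python3 ax.py
```

```text
t 24.25 yaw 143.52 z 130.17 shift to axis cm [ 0.034 -0.073] tilt(toolx,tooly) [ 0.06 -0.05] F tool [ 1.4  0.9 -7. ] Mw [0.44 0.21 0.05] q6 -1.23 w 12.9
```

servo_tool --deltas '[0.03,-0.05,0.15,0,0.05,4,0.03,-0.03,0.15,0,0.05,4,0.02,-0.02,0.15,0,0.05,4,0.02,-0.02,0.15,0,0.05,4]'

```text
clock: 24.65
position: [0.5504, -0.0918, 0.1298]
ee_rot: [0.001, 0.447, 0.895, 0.003]
contact_force: [-2.2, 0.8, 7.6]
width: 0.0127
```

```bash
python3 ax.py
```

```text
t 24.65 yaw 126.94 z 129.81 shift to axis cm [ 0.029 -0.116] tilt(toolx,tooly) [ 0.35 -0.  ] F tool [ 2.  -1.2 -7.6] Mw [0.18 0.46 0.11] q6 -0.94 w 12.7
```

servo_tool --deltas '[0.05,-0.15,0.12,0.4,0,0,0.03,-0.1,0.12,0.2,0,0]'

```text
clock: 24.85
position: [0.55, -0.092, 0.1299]
ee_rot: [0.001, 0.448, 0.894, -0.0]
contact_force: [0.1, 1.6, 6.3]
width: 0.0132
```

```bash
python3 ax.py
```

```text
t 24.85 yaw 126.83 z 129.86 shift to axis cm [ 0.013 -0.089] tilt(toolx,tooly) [0.05 0.15] F tool [ 1.2  1.  -6.3] Mw [0.38 0.01 0.07] q6 -0.93 w 13.2
```

servo_tool --deltas '[0.02,-0.15,0.0,0,0.15,0,0.02,-0.1,0.05,0,0,0]'

```text
clock: 25.05
position: [0.5489, -0.0928, 0.1299]
ee_rot: [0.001, 0.447, 0.894, 0.001]
contact_force: [0.8, 0.6, 3.3]
width: 0.013
```

```bash
python3 ax.py; python3 look.py 12; python3 rot.py 12|head -1; python3 - <<'E'
from h import *
z=np.load("pics/w12.npz"); im=z["im"]; save("w12c",cv2.resize(im[175:265,230:325],None,fx=8,fy=8,interpolation=cv2.INTER_CUBIC))
E
```

```text
t 25.05 yaw 126.84 z 129.93 shift to axis cm [0.014 0.06 ] tilt(toolx,tooly) [0.18 0.08] F tool [-0.   1.  -3.3] Mw [ 0.25 -0.08 -0.04] q6 -0.94 w 13.0
[ 0.5489 -0.0928  0.1299] [0.0014 0.4475 0.8943 0.0011] [-0.294  0.29   1.65   0.002  1.198 -0.937] 25.05
hub [550.06 -93.21  24.35] 145 142
```

View pics/w12c.png

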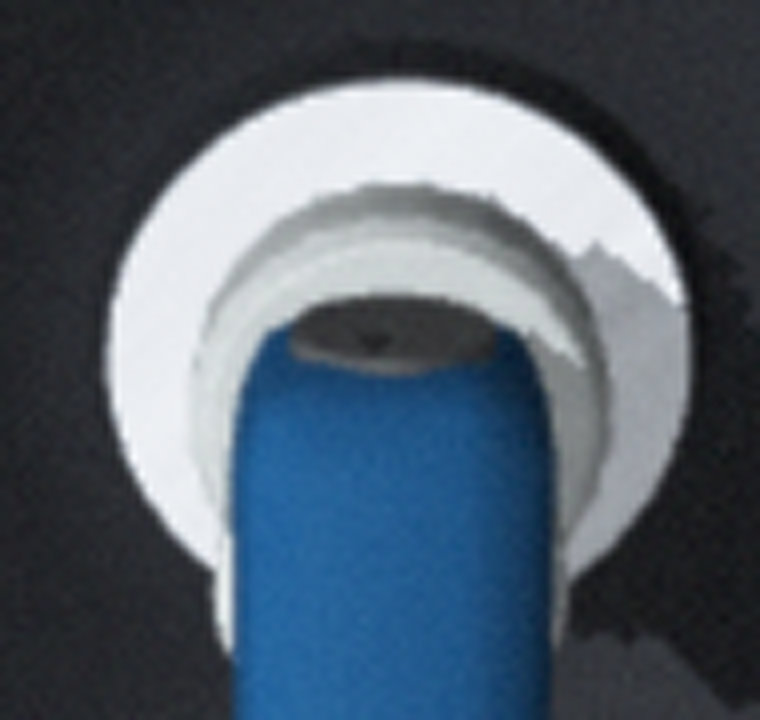

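servo_tool --deltas '[0.01,0.06,0.1,0.1,0.05,4,0,-0.02,0.1,0.05,0,5,0,-0.02,0.1,0.05,0,5,0,-0.02,0.1,0.05,0,5]'

```text
clock: 25.5
position: [0.5503, -0.093, 0.1296]
ee_rot: [0.002, 0.594, 0.804, 0.001]
contact_force: [-1.8, 2.0, 5.4]
width: 0.0129
```

```bash
python3 ax.py
```

```text
t 25.5 yaw 107.12 z 129.6 shift to axis cm [ 0.099 -0.043] tilt(toolx,tooly) [0.2  0.15] F tool [ 2.4 -1.1 -5.4] Mw [0.31 0.21 0.11] q6 -0.59 w 12.9
```

servo_tool --deltas '[0.1,-0.05,0.03,0.2,0.15,2,0.04,-0.03,0.1,0.05,0.05,5,0.02,-0.02,0.1,0.05,0.05,5,0.02,-0.02,0.1,0.05,0.05,5]'

```text
clock: 25.9
position: [0.5507, -0.0926, 0.1293]
ee_rot: [0.001, 0.711, 0.703, 0.001]
contact_force: [-0.4, 0.3, 6.5]
width: 0.0127
```

```bash
python3 ax.py
```

```text
t 25.9 yaw 89.41 z 129.25 shift to axis cm [ 0.05  -0.085] tilt(toolx,tooly) [ 0.16 -0.02] F tool [ 0.3 -0.4 -6.5] Mw [0.14 0.14 0.01] q6 -0.28 w 12.7
```

servo_tool --deltas '[0.05,-0.1,0.03,0.15,0,3,0.02,-0.03,0.1,0.05,0.03,5,0.02,-0.02,0.1,0.05,0.03,5,0.02,-0.02,0.1,0.05,0.03,4]'

```text
clock: 26.3
position: [0.5511, -0.0926, 0.1289]
ee_rot: [0.001, 0.811, 0.586, 0.001]
contact_force: [-1.1, 0.9, 7.1]
width: 0.0126
```

```bash
python3 ax.py
```

```text
t 26.3 yaw 71.68 z 128.91 shift to axis cm [ 0.021 -0.101] tilt(toolx,tooly) [ 0.18 -0.06] F tool [ 0.6 -1.3 -7.1] Mw [0.08 0.21 0.03] q6 0.03 w 12.6
```

servo_tool --deltas '[0.03,-0.13,0.0,0.15,0,1,0.02,-0.06,0.05,0.05,0,3,0.02,-0.03,0.1,0.05,0,3]'

```text
clock: 26.6
position: [0.5511, -0.0926, 0.1287]
ee_rot: [0.001, 0.846, 0.533, 0.001]
contact_force: [0.2, -0.2, 9.0]
width: 0.0131
```

```bash
python3 ax.py
```

```text
t 26.6 yaw 64.44 z 128.67 shift to axis cm [ 0.007 -0.09 ] tilt(toolx,tooly) [ 0.22 -0.04] F tool [-0.1  0.3 -9. ] Mw [0.07 0.18 0.04] q6 0.15 w 13.1
```

servo_tool --deltas '[0.02,-0.03,0.1,0.05,0,3,0.02,-0.03,0.1,0.05,0,3,0.02,-0.03,0.1,0.05,0,3]'

```text
clock: 26.9
position: [0.5513, -0.0927, 0.1285]
ee_rot: [0.002, 0.886, 0.463, 0.001]
contact_force: [-0.8, 0.2, 6.4]
width: 0.0129
```

```bash
python3 ax.py
```

```text
t 26.9 yaw 55.15 z 128.53 shift to axis cm [-0.011 -0.094] tilt(toolx,tooly) [ 0.25 -0.05] F tool [-0.3 -0.7 -6.4] Mw [0.07 0.22 0.1 ] q6 0.32 w 12.9
```

servo_tool --deltas '[0,-0.1,0.05,0.2,0,3,0,-0.04,0.1,0.05,0,3,0,-0.04,0.1,0.05,0,3]'

```text
clock: 27.2
position: [0.5514, -0.0929, 0.1283]
ee_rot: [0.001, 0.921, 0.39, 0.002]
contact_force: [-0.8, -0.3, 7.4]
width: 0.0129
```

```bash
python3 ax.py
```

```text
t 27.2 yaw 45.86 z 128.34 shift to axis cm [-0.016 -0.092] tilt(toolx,tooly) [ 0.22 -0.12] F tool [-0.8 -0.4 -7.4] Mw [0.09 0.22 0.09] q6 0.48 w 12.9
```

servo_tool --deltas '[0,-0.04,0.1,0.1,0,3,0,-0.04,0.1,0.05,0,3,0,-0.04,0.1,0.05,0,3]'

```text
clock: 27.5
position: [0.5514, -0.093, 0.1281]
ee_rot: [0.001, 0.95, 0.314, 0.002]
contact_force: [-0.6, -0.4, 7.0]
width: 0.013
```

```bash
python3 ax.py
```

```text
t 27.5 yaw 36.56 z 128.13 shift to axis cm [-0.026 -0.088] tilt(toolx,tooly) [ 0.2 -0.2] F tool [-0.7  0.  -7. ] Mw [0.04 0.19 0.02] q6 0.64 w 13.0
```

servo_tool --deltas '[-0.02,-0.08,0.08,0.2,-0.2,3,-0.01,-0.04,0.1,0.05,0,3,0,-0.03,0.1,0.05,0,3]'

```text
clock: 27.8
position: [0.5516, -0.0932, 0.1279]
ee_rot: [0.001, 0.972, 0.236, 0.001]
contact_force: [-1.1, 0.4, 7.4]
width: 0.0129
```

```bash
python3 ax.py
```

```text
t 27.8 yaw 27.28 z 127.93 shift to axis cm [-0.047 -0.09 ] tilt(toolx,tooly) [ 0.13 -0.13] F tool [-0.8 -0.9 -7.4] Mw [0.08 0.25 0.07] q6 0.8 w 12.9
```

servo_tool --deltas '[-0.02,-0.04,0.1,0.1,0,3,-0.01,-0.04,0.1,0.05,0,3]'

```text
clock: 28.0
position: [0.5516, -0.0933, 0.1279]
ee_rot: [0.001, 0.983, 0.183, 0.002]
contact_force: [-1.1, 1.5, 7.2]
width: 0.0131
```

```bash
python3 ax.py
```

```text
t 28.0 yaw 21.14 z 127.91 shift to axis cm [-0.047 -0.093] tilt(toolx,tooly) [ 0.11 -0.21] F tool [-0.5 -1.8 -7.2] Mw [0.06 0.27 0.28] q6 0.91 w 13.1
```

servo_tool --deltas '[0,-0.02,0.1,0.05,0,1.5]'

```text
clock: 28.1
position: [0.5517, -0.0934, 0.1279]
ee_rot: [0.001, 0.985, 0.171, 0.002]
contact_force: [-1.1, 1.4, 6.4]
width: 0.0124
```

```bash
python3 ax.py
```

```text
t 28.1 yaw 19.63 z 127.91 shift to axis cm [-0.055 -0.1  ] tilt(toolx,tooly) [ 0.11 -0.24] F tool [-0.5 -1.7 -6.4] Mw [0.17 0.31 0.36] q6 0.93 w 12.4
```

servo_tool --deltas '[0,0,0,0,0,-1.5,-0.03,-0.05,-0.05,0.1,-0.2,-1]'

```text
clock: 28.3
position: [0.551, -0.0933, 0.1283]
ee_rot: [0.0, 0.981, 0.194, 0.0]
contact_force: [1.4, 0.4, -3.4]
width: 0.0126
```

```bash
python3 ax.py; python3 look.py 13; python3 rot.py 13|head -1; python3 - <<'E'
from h import *
z=np.load("pics/w13.npz"); im=z["im"]; save("w13c",cv2.resize(im[175:265,230:325],None,fx=8,fy=8,interpolation=cv2.INTER_CUBIC))
E
```

```text
t 28.3 yaw 22.33 z 128.26 shift to axis cm [ 0.006 -0.064] tilt(toolx,tooly) [ 0.03 -0.01] F tool [1.4 0.2 3.4] Mw [-0.11 -0.44  0.08] q6 0.89 w 12.6
[ 0.551  -0.0933  0.1283] [3.000e-04 9.811e-01 1.936e-01 1.000e-04] [-0.292  0.296  1.646 -0.     1.199  0.889] 28.3
hub [549.92 -93.22  24.37] 146 142
```

View pics/w13c.png

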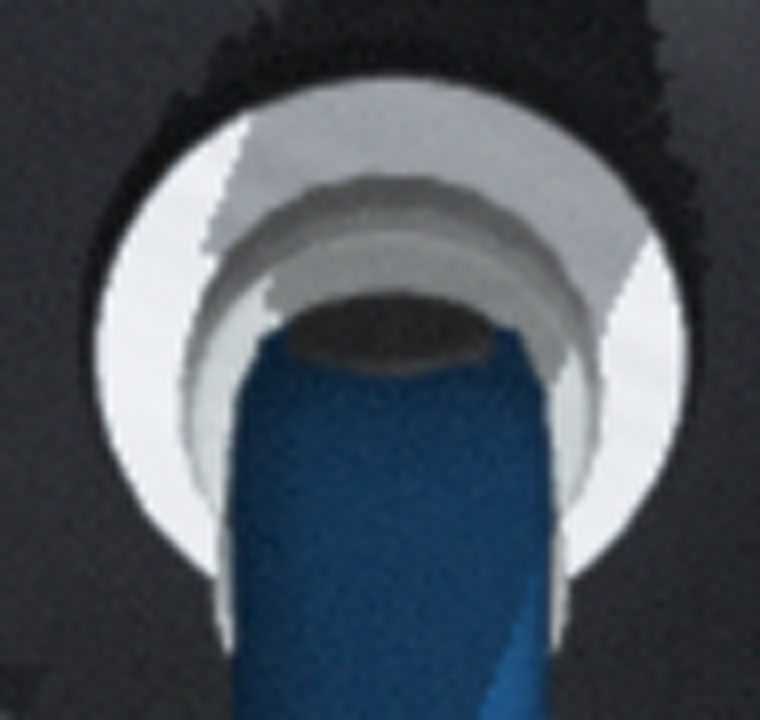

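servo_tool --deltas '[0,-0.05,-0.2,0,0,0,0,0,-0.4,0,0,0,0,0,-0.5,0,0,0]'

```text
clock: 28.65
position: [0.5499, -0.093, 0.1323]
ee_rot: [-0.001, 0.981, 0.194, -0.003]
contact_force: [4.2, -1.3, -14.1]
width: 0.0129
```

```bash
python3 ax.py
```

```text
t 28.65 yaw 22.35 z 132.3 shift to axis cm [ 0.087 -0.008] tilt(toolx,tooly) [-0.16  0.29] F tool [ 3.5  2.8 14. ] Mw [-0.3  -1.28  0.05] q6 0.89 w 12.9
```

servo_tool --deltas '[0.08,0,0,-0.16,0.29,-2]'

```text
clock: 28.75
position: [0.5513, -0.093, 0.1324]
ee_rot: [0.0, 0.977, 0.211, 0.0]
contact_force: [0.8, -0.9, 3.0]
width: 0.0129
```

```bash
python3 ax.py; python3 look.py 14
```

```text
t 28.75 yaw 24.37 z 132.38 shift to axis cm [-0.03  -0.061] tilt(toolx,tooly) [ 0.01 -0.01] F tool [ 0.3  1.1 -3. ] Mw [-0.14 -0.13  0.03] q6 0.85 w 12.9
[ 0.5513 -0.093   0.1324] [1.000e-04 9.775e-01 2.111e-01 1.000e-04] [-0.292  0.293  1.639 -0.     1.209  0.854] 28.75
```

View pics/w14.png

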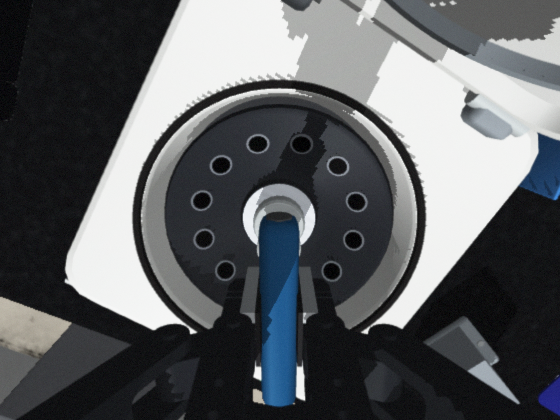

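servo_tool --deltas '[0,-0.03,-0.3,0,0,-0.5,0,0,-0.3,0,0,0]'

```text
clock: 29.0
position: [0.5505, -0.0928, 0.1391]
ee_rot: [-0.0, 0.976, 0.216, -0.001]
contact_force: [1.1, 0.2, -1.7]
width: 0.0128
```

```bash
python3 ax.py
```

```text
t 29.0 yaw 24.92 z 139.08 shift to axis cm [ 0.032 -0.011] tilt(toolx,tooly) [-0.02  0.06] F tool [1.1 0.3 1.7] Mw [0.01 0.   0.01] q6 0.84 w 12.8
```

servo_tool --deltas '[0.02,0,-0.4,0,0,0,0,0,-0.8,0,0,0,0,0,-1.5,0,0,0,0,0,-2,0,0,0,0,0,-1,0,0,0,0,0,0,0,0,0]'

```text
clock: 29.6
position: [0.5487, -0.0916, 0.2028]
ee_rot: [-0.001, 0.977, 0.215, -0.001]
contact_force: [-0.4, 0.7, -1.6]
width: 0.0131
```

```bash
python3 go.py 0.4575 -0.3227 0.2 24.6; python3 look.py 15
```

```text
now [ 0.5487 -0.0916  0.2028] yaw 24.83 tiltz [-0.0027  0.0011 -1.    ] q [-0.291  0.245  1.527  0.     1.373  0.847] F [-0.4  0.7 -1.6] M [ 0.01 -0.02 -0.05] w 13.1 t 29.6
shift cm [-17.98  17.14   0.27] turn deg [-0.12  0.11  0.23]
[ 0.5487 -0.0916  0.2028] [-8.000e-04  9.766e-01  2.150e-01 -1.200e-03] [-0.291  0.245  1.527  0.     1.373  0.847] 29.6
```

View pics/w15.png

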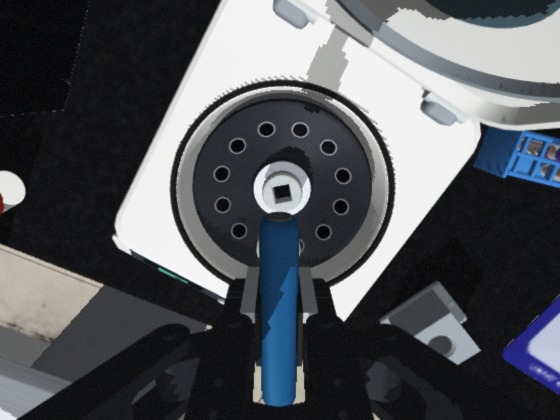

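```bash
python3 - <<'E'
from h import *
z=np.load("pics/w15.npz"); im=z["im"]; save("w15c",cv2.resize(im[150:225,240:325],None,fx=9,fy=9,interpolation=cv2.INTER_CUBIC))
E
python3 rot.py 15
```

```text
hub [549.9  -93.18  24.35] 180 158
bowl(inner white->black) [550.81 -92.77  82.28] 152 152
bowl(outer blk->white) [550.14 -93.13  87.14] 152 150
head z.0943 [550.48 -92.9   15.47] 142 94
10 [0.0817 0.0814 0.0816 0.0817 0.082  0.0819 0.0817 0.0812 0.0814 0.0816]
holes 0.078 [549.06 -93.58  52.76] 0.06
holes 0.082 [550.02 -93.11  52.06] 0.06
holes 0.086 [550.98 -92.64  51.37] 0.06
```

View pics/w15c.png

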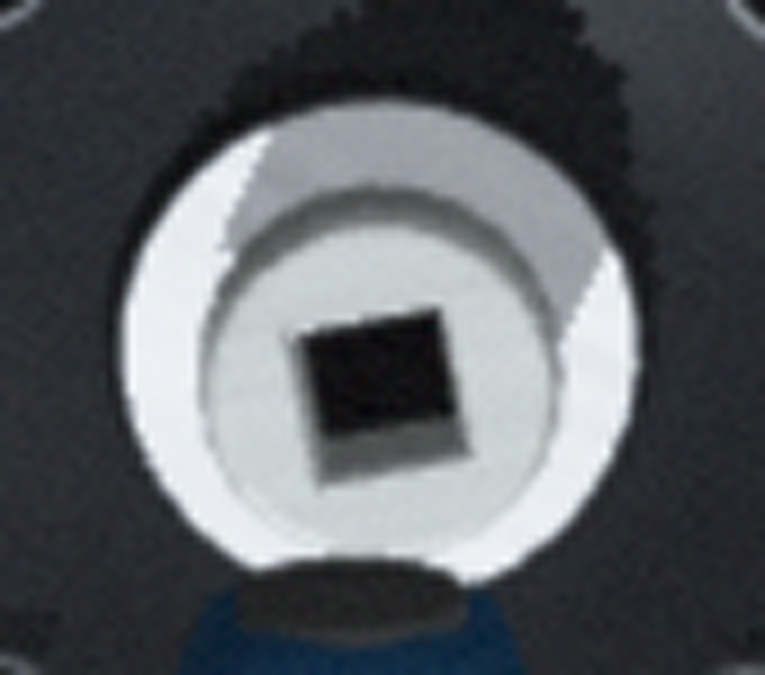

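```bash
python3 - <<'E'
from h import *
z=np.load("pics/w15.npz"); c=(z["K"],z["D"],z["R"],z["t"])
f=lambda x,y:((x+.5)/9-.5+240,(y+.5)/9-.5+150)
for zz in (.092,.0943):
    Q=onplane(c,[f(*q) for q in [(290,335),(440,308),(470,457),(318,488)]],zz)
    e=np.roll(Q,-1,0)-Q; print(zz,np.round(Q.mean(0)*1000,2),np.round(np.linalg.norm(e,axis=1)*1000,2),np.round(np.degrees(np.arctan2(e[:,1],e[:,0]))%90,1))
# head silhouettes: top & base relative to axis
from head import run
run("w15",240,150,9,[("topedge",(385,222),.092),("base",(385,186),.078),("L",(200,365),.09),("R",(558,370),.09)])
d=z["d"]; P=cloud(c,d); 
for q in [(350,270),(420,270),(240,380),(520,420),(400,520)]:
    u,v=np.round(f(*q)).astype(int); print(q,np.round(P[v-1:v+2,u-1:u+2,2].mean()*1000,2))
E
```

```text
0.092 [549.76 -93.2   92.  ] [13.72 14.24 14.18 14.62] [35.4 36.4 36.9 34.6]
0.0943 [550.34 -92.92  94.3 ] [13.61 14.13 14.07 14.51] [35.4 36.4 36.9 34.6]
topedge [564.67 -86.79  92.  ] rel axis in tool [16.05  0.48] rel TCP [16.71  2.59]
base [564.99 -86.75  78.  ] rel axis in tool [16.36  0.57] rel TCP [17.04  2.71]
L [545.18 -77.34  90.  ] rel axis in tool [  2.33 -16.29] rel TCP [  3.   -14.18]
R [ 558.46 -107.08   90.  ] rel axis in tool [ 1.9  16.28] rel TCP [ 2.56 18.39]
(350, 270) 91.83
(420, 270) 92.14
(240, 380) 91.37
(520, 420) 91.47
(400, 520) 91.96
```

servo_tool --deltas '[-2,2,0,0,0,0,-3.2,3.1,0,0,0,0,-3.2,3.1,0,0,0,0,-3.2,3.1,0,0,0,0,-3.2,3.1,0,0,0,0,-2,1.9,0,0,0,0,-0.8,0.7,0,0,0,0,0,0,0,0,0,0,0,0,0,0,0,0]'

```text
clock: 30.55
position: [0.4543, -0.3224, 0.1937]
ee_rot: [-0.007, 0.976, 0.217, -0.005]
contact_force: [-0.3, -0.1, -0.7]
width: 0.0128
```

```bash
python3 go.py 0.4589 -0.3222 0.13 24.8
```

```text
now [ 0.4543 -0.3224  0.1937] yaw 25.02 tiltz [-0.0129  0.0125 -0.9998] q [-0.742  0.26   1.528  0.     1.371  0.392] F [-0.3 -0.1 -0.7] M [ 0.02 -0.03  0.01] w 12.8 t 30.55
shift cm [0.46 0.28 6.37] turn deg [-0.96  0.37  0.22]
```

servo_tool --deltas '[0.5,0.3,3,-0.96,0.37,0.2,0,0,2,0,0,0,0,0,0,0,0,0,0,0,0,0,0,0]'

```text
clock: 30.95
position: [0.463, -0.3165, 0.1433]
ee_rot: [-0.001, 0.976, 0.218, 0.002]
contact_force: [-0.1, 0.1, -1.3]
width: 0.0129
```

```bash
python3 go.py 0.4589 -0.3222 0.11 24.8; python3 look.py 16
```

```text
now [ 0.463  -0.3165  0.1433] yaw 25.17 tiltz [ 0.0028  0.0019 -1.    ] q [-0.726  0.287  1.619  0.004  1.235  0.404] F [-0.1  0.1 -1.3] M [ 0.05  0.   -0.01] w 12.9 t 30.95
shift cm [-0.62  0.34  3.33] turn deg [-0.03 -0.19  0.37]
[ 0.463  -0.3165  0.1433] [-6.000e-04  9.760e-01  2.178e-01  1.600e-03] [-0.726  0.287  1.619  0.004  1.235  0.404] 30.95
```

View pics/w16.png

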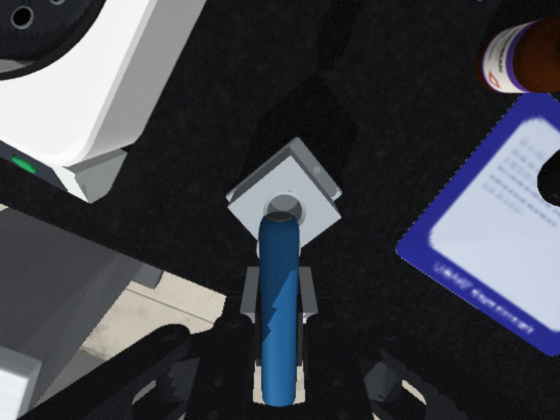

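servo_tool --deltas '[-0.62,0.34,1.5,0,-0.19,0.3,0,0,0,0,0,0,0,0,0,0,0,0]'

```text
clock: 31.3
position: [0.4617, -0.322, 0.132]
ee_rot: [0.002, 0.976, 0.216, 0.002]
contact_force: [-0.2, -0.6, -1.3]
width: 0.0127
```

```bash
python3 go.py 0.4589 -0.3222 0.11 24.8; python3 look.py 17;  python3 - <<'E'
from h import *
z=np.load("pics/w17.npz"); im=z["im"]; save("w17c",cv2.resize(im[180:280,225:335],None,fx=7,fy=6,interpolation=cv2.INTER_CUBIC))
E
```

```text
now [ 0.4617 -0.322   0.132 ] yaw 24.99 tiltz [ 0.0051 -0.0029 -1.    ] q [-7.340e-01  2.960e-01  1.636e+00  1.000e-03  1.204e+00  4.010e-01] F [-0.2 -0.6 -1.3] M [-0.06  0.01 -0.02] w 12.7 t 31.3
shift cm [-0.27 -0.11  2.2 ] turn deg [ 0.27 -0.2   0.19]
[ 0.4617 -0.322   0.132 ] [0.002  0.9763 0.2163 0.0022] [-7.340e-01  2.960e-01  1.636e+00  1.000e-03  1.204e+00  4.010e-01] 31.3
```

View pics/w17c.png

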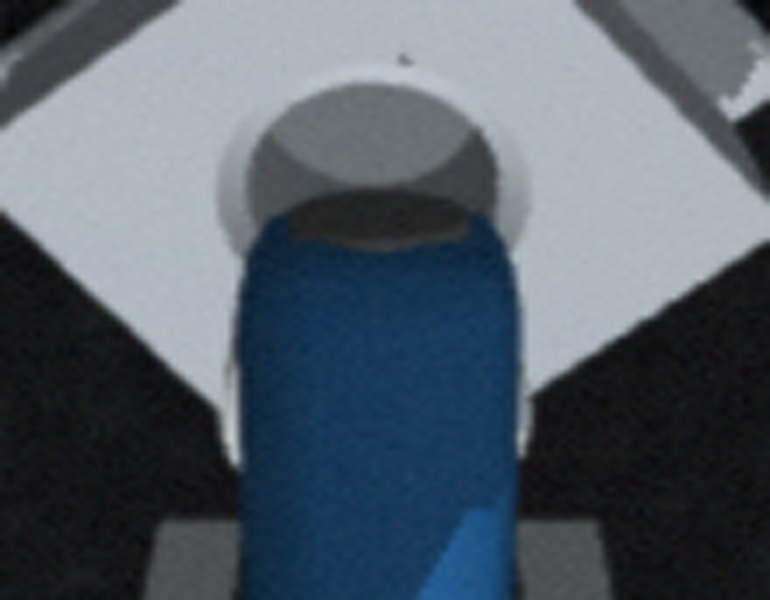

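servo_tool --deltas '[-0.27,-0.11,1.0,0.27,-0.2,0.1,0,0,0,0,0,0]'

```text
clock: 31.55
position: [0.4592, -0.3223, 0.1228]
ee_rot: [0.001, 0.976, 0.216, 0.0]
contact_force: [-1.2, 0.5, -1.3]
width: 0.0131
```

```bash
python3 go.py 0.4589 -0.3222 0.10 24.8; python3 - <<'E'
from head import run
run("w17",225,180,7,[])
from h import *
z=np.load("pics/w17.npz"); c=(z["K"],z["D"],z["R"],z["t"])
f=lambda x,y:((x+.5)/7-.5+225,(y+.5)/6-.5+180)
P=onplane(c,[f(*q) for q in [(217,185),(530,185),(375,63),(250,115),(490,110)]],.056); print(np.round(P*1000,1).tolist())
from scipy.optimize import least_squares
s=least_squares(lambda p:np.hypot(*(P[:,:2]-p).T)-.0165,[.458,-.3228]); print(s.x,s.fun)
E
```

```text
now [ 0.4592 -0.3223  0.1228] yaw 24.9 tiltz [ 0.0012 -0.0012 -1.    ] q [-0.736  0.303  1.65  -0.     1.187  0.4  ] F [-1.2  0.5 -1.3] M [ 0.01  0.05 -0.01] w 13.1 t 31.55
shift cm [-0.03 -0.03  2.28] turn deg [ 0.09 -0.04  0.1 ]
[[452.5, -307.8, 56.0], [466.2, -337.3, 56.0], [473.3, -316.2, 56.0], [462.0, -307.3, 56.0], [473.0, -329.4, 56.0]]
[ 0.45800251 -0.32315309] [-0.00017236 -0.00010278  0.00027196 -0.00013566 -0.00023989]
```

servo_tool --deltas '[-0.04,0,1.0,0.09,-0.04,0,0,0,0.8,0,0,0,0,0,0,0,0,0]'

```text
clock: 31.85
position: [0.4589, -0.3226, 0.1035]
ee_rot: [0.0, 0.977, 0.215, 0.0]
contact_force: [0.6, -0.1, -1.7]
width: 0.0125
```

```bash
python3 go.py 0.4589 -0.3225 0.08 24.8
```

```text
now [ 0.4589 -0.3226  0.1035] yaw 24.89 tiltz [ 2.e-04 -2.e-04 -1.e+00] q [-0.737  0.32   1.677  0.     1.144  0.4  ] F [ 0.6 -0.1 -1.7] M [-0.01 -0.04 -0.02] w 12.5 t 31.85
shift cm [ 0.   -0.02  2.35] turn deg [ 0.01 -0.01  0.09]
```

Now at the mouth (tip ≈0.055), going in.

servo_tool --deltas '[0,-0.01,0.8,0,0,0,0,0,0.8,0,0,0,0,0,0,0,0,0]'

```text
clock: 32.15
position: [0.4587, -0.3223, 0.0855]
ee_rot: [-0.0, 0.977, 0.215, -0.0]
contact_force: [-0.6, -0.6, -1.8]
width: 0.0128
```

```bash
python3 go.py 0.4589 -0.3225 0.06 24.8
```

```text
now [ 0.4587 -0.3223  0.0855] yaw 24.88 tiltz [-5.e-04  7.e-04 -1.e+00] q [-0.737  0.337  1.702  0.     1.104  0.4  ] F [-0.6 -0.6 -1.8] M [ 0.02 -0.03 -0.01] w 12.8 t 32.15
shift cm [0.02 0.03 2.55] turn deg [-0.05  0.01  0.08]
```

servo_tool --deltas '[0,0,0.8,0,0,0,0,0,0.8,0,0,0,0,0,0,0,0,0]'

```text
clock: 32.45
position: [0.4587, -0.3224, 0.068]
ee_rot: [-0.0, 0.977, 0.215, -0.0]
contact_force: [0.3, -1.0, -2.0]
width: 0.0131
```

```bash
python3 go.py 0.4589 -0.3225 0.06 24.8
```

```text
now [ 0.4587 -0.3224  0.068 ] yaw 24.88 tiltz [-6.e-04  8.e-04 -1.e+00] q [-0.737  0.354  1.725  0.     1.064  0.4  ] F [ 0.3 -1.  -2. ] M [ 0.02 -0.    0.02] w 13.1 t 32.45
shift cm [0.02 0.02 0.8 ] turn deg [-0.05  0.01  0.08]
```

servo_tool --deltas '[0.01,0.02,0.7,0,0,0,0,0,0,0,0,0]'

```text
clock: 32.65
position: [0.4588, -0.3225, 0.0603]
ee_rot: [-0.0, 0.977, 0.215, -0.0]
contact_force: [-0.8, -0.2, -1.1]
width: 0.0126
```

servo_tool --deltas '[0,0,0.2,0,0,0,0,0,0,0,0,0]'

```text
clock: 32.85
position: [0.4593, -0.3229, 0.0585]
ee_rot: [0.0, 0.977, 0.215, 0.0]
contact_force: [-0.1, 0.2, -1.7]
width: 0.013
```

servo_tool --deltas '[0,0,0.15,0,0,0]'

```text
clock: 32.95
position: [0.4599, -0.3235, 0.0581]
ee_rot: [0.001, 0.977, 0.215, 0.001]
contact_force: [-1.3, 1.8, 11.2]
width: 0.0125
```

```bash
python3 go.py 0.4589 -0.3225 0.0582 24.8
```

```text
now [ 0.4599 -0.3235  0.0581] yaw 24.88 tiltz [ 0.0016 -0.0012 -1.    ] q [-0.737  0.364  1.737  0.     1.038  0.4  ] F [-1.3  1.8 11.2] M [ 0.39  0.4  -0.01] w 12.5 t 32.95
shift cm [-0.05 -0.13 -0.01] turn deg [ 0.1  -0.05  0.08]
```

servo_tool --deltas '[-0.05,-0.1,0,0.1,-0.05,0,0,0,0,0,0,0]'

```text
clock: 33.15
position: [0.4594, -0.323, 0.0588]
ee_rot: [0.001, 0.977, 0.215, 0.0]
contact_force: [-0.4, -0.2, -1.2]
width: 0.0126
```

```bash
python3 go.py 0.4589 -0.3225 0.0582 24.8
```

```text
now [ 0.4594 -0.323   0.0588] yaw 24.88 tiltz [ 1.e-03 -9.e-04 -1.e+00] q [-0.737  0.363  1.737  0.     1.04   0.4  ] F [-0.4 -0.2 -1.2] M [-0.03 -0.06 -0.01] w 12.6 t 33.15
shift cm [-0.02 -0.07  0.06] turn deg [ 0.07 -0.03  0.08]
```

servo_tool --deltas '[-0.02,-0.06,0.05,0,0,0,0,0,0,0,0,0]'

```text
clock: 33.35
position: [0.459, -0.3226, 0.0583]
ee_rot: [0.001, 0.977, 0.215, 0.001]
contact_force: [0.2, -0.2, 0.1]
width: 0.0124
```

servo_tool --deltas '[0,0,0,0,0,0,0,0,0,0,0,0,0,0,0,0,0,0,0,0,0,0,0,0,0,0,0,0,0,0]' --jaw 4.5

```text
clock: 33.85
position: [0.4593, -0.3229, 0.0586]
ee_rot: [0.001, 0.977, 0.215, 0.001]
contact_force: [-0.6, -0.5, -0.4]
width: 0.0451
```

servo_tool --deltas '[0,0,-1,0,0,0,0,0,-2,0,0,0,0,0,-3,0,0,0,0,0,-4,0,0,0,0,0,-3,0,0,0,0,0,0,0,0,0]'

```text
clock: 34.45
position: [0.4588, -0.3224, 0.1958]
ee_rot: [0.001, 0.977, 0.215, 0.001]
contact_force: [-0.1, -0.9, -0.3]
width: 0.0452
```

```bash
python3 go.py 0.42 -0.3225 0.24 24.8; python3 look.py 18; python3 - <<'E'
from h import *
im,d=eyes.get_image('scene'); save('s18',cv2.resize(im[150:310,300:460],None,fx=4,fy=3.7,interpolation=cv2.INTER_CUBIC))
c=cal("scene"); P=cloud(c,d); hsv=cv2.cvtColor(im,cv2.COLOR_RGB2HSV)
E
```

```text
now [ 0.4588 -0.3224  0.1958] yaw 24.87 tiltz [ 0.0014 -0.0011 -1.    ] q [-0.737  0.252  1.534  0.     1.354  0.4  ] F [-0.1 -0.9 -0.3] M [-0.03  0.01  0.01] w 45.2 t 34.45
shift cm [-3.52 -1.62 -4.43] turn deg [ 0.09 -0.04  0.07]
[ 0.4588 -0.3224  0.1958] [7.000e-04 9.765e-01 2.154e-01 5.000e-04] [-0.737  0.252  1.534  0.     1.354  0.4  ] 34.45
```

View pics/s18.png

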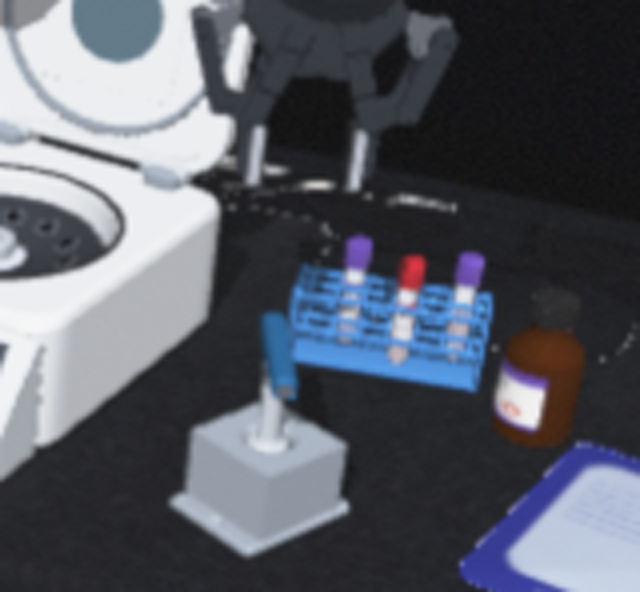

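View pics/w18.png

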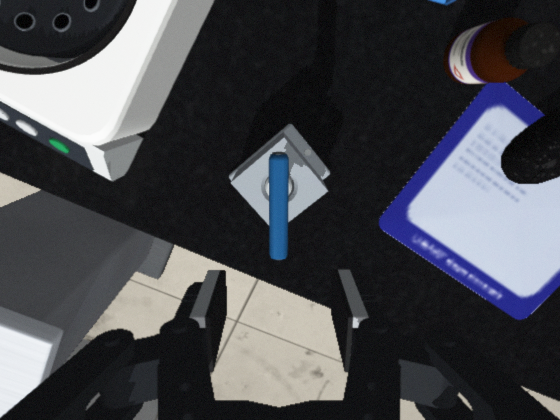

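```bash
python3 - <<'E'
from h import *
z=np.load("pics/w18.npz"); im,d=z["im"],z["d"]; c=(z["K"],z["D"],z["R"],z["t"]); P=cloud(c,d); hsv=cv2.cvtColor(im,cv2.COLOR_RGB2HSV)
m=((hsv[...,0]>95)&(hsv[...,0]<118)&(hsv[...,1]>120)&(d>0)); m[:150]=0;m[262:]=0;m[:,:265]=0;m[:,:]&=True;m[:,295:]=0
q=P[m]; t=q[q[:,2]>.119]; A=np.c_[t[:,:2]-t[:,:2].mean(0),np.ones(len(t))]; f,*_=np.linalg.lstsq(A,t[:,2],rcond=None)
print(len(t),np.round(np.percentile(q[:,2],[50,90,98]),4),"centre",t[:,:2].mean(0),"slope deg",np.degrees(f[:2]),"z",f[2])
im2,d2=eyes.get_image("top"); c2=cal("top"); save("top2",im2)
im0=np.load("pics/top0.npz")["im"]; df=np.abs(im2.astype(int)-im0).sum(2)>90; save("diff",(df*255).astype(np.uint8)[...,None].repeat(3,2))
print(manip.get_state()["clock"])
E
```

```text
1932 [0.1234 0.1244 0.125 ] centre [ 0.4595292  -0.32151935] slope deg [-0.25610338  0.47708124] z 0.1231908773360285
34.6
```

View pics/top2.png

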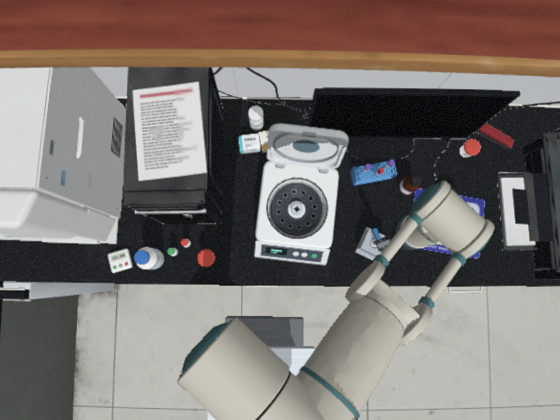

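The key stands in the holder with its bar top level at z≈0.123, and everything else is in its original place. Handing in.

```bash
python3 -c "
from rig import manip
print(manip.sign_off()); print(manip.get_state()['clock'])"
```

```text
the job is handed in; nothing more can be done
None
the job is handed in; nothing more can be done
```

The screw is tight with its head down on the rotor hub, and the key is back in its holder and released. I handed the job in at about 35 s.

**What I did:** I took the key by its bar, put the bit in the leaning recess and pushed with about 13 N, which straightened the screw. I then turned it clockwise under a light push until it stopped.

**Last checks:**
- **Screw:** Its recess sits within 0.2 mm of the rotor axis. The head top reads 91.8 mm against 92 mm expected. It turned about 116° and sank 2.4 mm, and those two figures agree.
- **Key:** It bottomed in the holder at the height I took it from. Its bar top is level, at 123 mm against 124 mm expected.
- **Bench:** The top view shows everything else where it stood. The gripper is open and clear.

**What did not go cleanly:**
- **First grasp missed:** the cameras showed the fingertips about 40 mm above the reported tool point, so I corrected by the images.
- **Torque at the stop:** it reached 0.36 N m, a little over the 0.15 to 0.3 N m asked for.
- **Key off the axis:** while turning it wandered up to about 1 mm off the rotor axis, within the play of the recess. The sideways force stayed within about 3 N.
- **Bit stuck on lifting:** it pulled back with about 14 N until I eased the twist, then came free.

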